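# Unmould a heel counter and hang it on the drying rail

### The arm

A 7-joint arm with a two-finger parallel gripper is mounted at the origin on the work surface. World frame = base frame: x ahead of the robot, y to its left, z up, the work surface at z = 0. Lengths are in m, angles in rad, forces in N, time in s.
With the tool pointing down it reaches from about 0.4 to 0.85 m from the base axis. Payload 4.4 kg.
Tool frame: the origin (TCP) lies at the very end of the fingers, on their centre line; the grasp point (between the pads) lies 19 mm behind it (hold_point_z is the distance from the TCP to the grasp point, in m); x points along the fingers, y is the direction in which the jaws open and shut, and the axes are right-handed (so a half turn about x gives the same grasp; the last joint's range is limited). The gripper opens to 94 mm and grips with 3 to 60 N. Pads are 16 mm wide; open, the fingers measure 119 mm over their backs; the gripper's body (75 mm by 177 mm) begins 78 mm behind the grasp point.
Start: joints at [1.172, 0.628, 0.038, 1.517, -0.027, 0.996, -0.02], TCP at [0.212, -0.614, 0.173] pointing down, gripper open.
Joint ranges: [-3.06, 3.06], [-0.37, 2.12], [-1.25, 1.32], [0.18, 2.47], [-1.1, 4.24], [0.23, 1.98], [-2.94, 2.94]. Speed limits (rad/s): [2.57, 2.57, 3.14, 3.14, 3.14, 3.14, 3.14].

### API

Orientations are given as a unit quaternion [x, y, z, w].
In Python, from station import read_state, read_camera, camera_params, sign_off, hold_point_z gives the robot as it stands.
- The arm moves only by the tool carry_out, never from a script. Its argument "moves" is a list of rows, each an object with "jaw": the closure, from 0 (fully open) to 1 (shut); "travel": the shift along the tool's x, y, z in m, a list of three; "angular": the turn, a rotation vector about the tool's x, y, z in degrees, a list of three. A call has 1 to 12 rows; each row shifts and turns the commanded pose from where the row before left it, along the tool's axes as they then stand; what a row does not reach is not made up. A row lasts 1/10 s, in which the tool goes at most 50 mm and 8.59 degrees, less where a joint would pass 70% of its speed; a pose out of reach is approached as far as the arm can. A call with a gripper value outside its range is refused whole. The fingers move at their own pace and stop on an object; the grip force is fixed at half the most. Time passes only in rows, so rows that do not move let the fingers close. It gives the time, the measured TCP pose, the force and the opening at its end, in the units of the state.
- read_state(): the state, without advancing time (a new reading comes with each control period).
- read_camera(name): name is "scene" or "top" or "wrist"; returns the picture (420x560x3 uint8, red, green, blue); there is no depth.
- camera_params(name): a dict with "fx", "fy", "cx", "cy" (pixels), "D" ([k1, k2, p1, p2, k3] as OpenCV has them; the pictures are not rectified), "cam_to_world" (4x4, takes a point from camera to world coordinates). Camera axes: x right, y up, looking along -z (the intrinsics and any distortion apply to the point x, -y, -z); pixel columns grow to the right and rows downward; lengths in m; the calibration is good to about 2 mm. A picture is of the moment at which its call begins: read the wrist's pose just before it. camera_params takes no time and is no camera call; for the wrist camera it gives the pose at the moment of the call.
- sign_off(): hands the job in, once; it reports no verdict.
The state is a dict: "time": time; "joint_positions": joint angles; "joint_vel": joint speeds; "tau": joint torques, N m; "eef_pos": TCP position; "orientation": TCP orientation; "wrist_force": force on the tool from outside, world axes, zero at the start; "torque": the same for the moment, N m; "grip_width": opening from 0.0 (shut) to 1.0 (fully open).
Only numpy, scipy, OpenCV 4.12 (cv2) and the standard library are available. Lean on these libraries where they do the work, as an engineer would, in place of code of your own. Each camera call takes 0.05 s, during which the arm holds its last target. There are 200 camera calls.

### The job

Swing the keeper of the heel mould fully aside, lift the formed heel counter out of the mould and stand it upright on the middle of the cork pad and let go of it there. Then pick it up again (only a grip across its flanks will fit the gap) and hang it saddle-wise over the bar of the drying rack, square on the bar, in the gap between the two counters that already hang there and clear of both. Do not drop it, and do not disturb the hanging counters, the jar or the tin.

Things in the scene. Friction and masses are not known exactly. Their poses are not given: they have to be found in the camera images.
- counter: tan fibre-board heel counter, an upside-down U: 56 wide over its flanks (y), 60 tall, 48 long along its tunnel (x), walls 5 thick, flanks straight up to z 32, then a half-round crown. Origin: between its feet. Rigid, 60 g. Starts in the mould, standing over the core on the floor at z 10, axes along the mould's, its crown level with the mould's top (70 above the table).
- mould: fixed open aluminium mould, 144 (x) by 110 (y) by 70 high; origin: centre of underside. Walls at both y sides, 70 high, 2 from the counter's flanks: no finger fits. Finger room beyond both x ends of the counter, 60 wide, x 24 to 62 (floor at z 10, end walls 40 high): pinch its crown along x from above. A core (34 x 40, top at z 62) stands inside the arch, 3 clear.
- keeper (a joint): angle (rad) of the keeper, a flat steel bar 16 wide, 8 thick, top 80 above the table, that lies over the counter's crown. Stiff hinge, 1.5 N at the peg, stays where left. At 0 it points from the pivot along the mould's -y; it grows clockwise seen from above, the free end going towards the mould's -x. Stop at 1.7; over 1.45 is aside.
- keeper_pivot (a point): pivot axis (vertical) of the keeper, on the mould's +y side wall at mould (0, 43), at the height of the keeper's top (80 above the table)
- keeper_peg (a point): top of the keeper's upright steel grip peg, 12 in diameter, 25 tall, 88 from the pivot; its top is 105 above the table
- rack: wooden drying rack fixed to the table: base board 320 (x) by 75 (y) by 14, two end posts at x -138 and +138 (131 high), a bar 14 wide, 16 tall along x between them with its top at 130. Origin: centre of its underside.
- bar (a point): middle of the top face of the rack's bar; x along the bar, z up (axes of the rack). A counter hanging on it has its origin 55 below this.
- hung_near: tan fibre-board heel counter, an upside-down U: 56 wide over its flanks (y), 60 tall, 48 long along its tunnel (x), walls 5 thick, flanks straight up to z 32, then a half-round crown. Origin: between its feet. Loose, hangs already on the bar, on the rack's -x side of the gap, tunnel along the bar.
- hung_far: tan fibre-board heel counter, an upside-down U: 56 wide over its flanks (y), 60 tall, 48 long along its tunnel (x), walls 5 thick, flanks straight up to z 32, then a half-round crown. Origin: between its feet. Loose, hangs already on the bar, on the rack's +x side of the gap, 112 to 120 from hung_near (centre to centre): a gap of 64 to 72.
- pad: cork pad 110 by 110 by 6, fixed to the table; origin at the centre of its underside
- jar: amber glass jar with black cap, 60 in diameter, 62 tall, standing loose close by the pad on its +x side; origin at the centre of its underside; leave it alone
- tin: flat dark metal polish tin, 70 in diameter, 26 tall, loose close by the pad on its +x side; origin at the centre of its underside; leave it alone
Not all that is in view belongs to the job. What is shaped like the pad but blue or red is not meant.

How it is judged:
By the outcome, as a careful person would: the job done as asked, in the order asked, and still so for the second after the job is handed in, with the robot touching nothing.
It also fails if it takes over 67 s, if anything falls off the work surface, if the arm or the gripper's body presses on something with over 40 N, if the wrist force passes 120 N, or if a joint passes its speed limit or range.

## Working session

There is one attempt and no reset: what is moved stays moved. The work goes in short steps, Python scripts to look and compute and a tool call to move; the robot and the scene stay as the last step left them, time stands still between calls to the robot, and variables do not carry over. Pictures are saved under pics/ and viewed, about 8 in all and at most 12, crops included, and the job is handed in when it is done.

Besides the shell and the picture viewer there is one more tool, called after "Request:" as name(argument=value, ...) on one line, values as JSON. carry_out: Moves the arm, as the interface text tells. Its arguments: {"type":"object","properties":{"moves":{"type":"array"}},"required":["moves"]}

```bash
mkdir -p pics; ls
cat > h.py <<'E'
import numpy as np, cv2
from station import *
from scipy.spatial.transform import Rotation as R
def save(n,f):
    p=camera_params(n); im=read_camera(n); cv2.imwrite(f,im[:,:,::-1]); return im,p
def ray(p,uv):
    K=np.array([[p['fx'],0,p['cx']],[0,p['fy'],p['cy']],[0,0,1]])
    q=cv2.undistortPoints(np.array([[uv]],float),K,np.array(p['D'],float))[0,0]
    T=np.array(p['cam_to_world']); d=T[:3,:3]@[q[0],-q[1],-1]; return T[:3,3],d
def onz(p,uv,z):
    o,d=ray(p,uv); return o+d*(z-o[2])/d[2]
def proj(p,X):
    K=np.array([[p['fx'],0,p['cx']],[0,p['fy'],p['cy']],[0,0,1]])
    T=np.array(p['cam_to_world']); c=(np.array(X,float).reshape(-1,3)-T[:3,3])@T[:3,:3]
    c=c*[1,-1,-1]; return cv2.projectPoints(c,np.zeros(3),np.zeros(3),K,np.array(p['D'],float))[0][:,0]
E
python3 - <<'E'
from h import *
a,p=save('scene','pics/s0.png'); b,q=save('top','pics/t0.png'); 
np.save('t0.npy',b); np.save('s0.npy',a)
import pickle; pickle.dump((p,q),open('cp.pkl','wb'))
for k in (p,q): print(np.round(k['cam_to_world'],3),k['fx'],k['D'])
s=read_state(); print(s, hold_point_z if not callable(hold_point_z) else hold_point_z())
print(R.from_quat(s['orientation']).as_matrix().round(3))
E
```

```text
pics
[[ 0.59  -0.623  0.514  0.909]
 [ 0.807  0.45  -0.381 -0.313]
 [ 0.006  0.64   0.768  0.759]
 [ 0.     0.     0.     1.   ]] 392.1703630799583 [-0.00779155  0.          0.          0.          0.        ]
[[-0.01   0.994 -0.105  0.383]
 [-1.    -0.009  0.009  0.013]
 [ 0.008  0.105  0.994  1.001]
 [ 0.     0.     0.     1.   ]] 459.31791405933996 [0.01782395 0.         0.         0.         0.        ]
{'time': 0.1, 'joint_positions': array([ 1.17219076,  0.62921552,  0.03847133,  1.5182361 , -0.02699762,
        0.99628066, -0.01999151]), 'joint_vel': array([ 0.00113255, -0.00185453, -0.00110233, -0.00122151, -0.00169116,
       -0.00176136, -0.00027213]), 'tau': array([ 3.11284675e-03, -5.50786865e+01,  1.14755943e+00, -1.87116498e+01,
       -5.21525752e-02,  1.91945530e-02,  7.15838132e-05]), 'eef_pos': array([ 0.2121607 , -0.61373772,  0.1719815 ]), 'orientation': array([-0.69723424, -0.11768167,  0.69744558, -0.11655512]), 'wrist_force': array([0.21847747, 0.60379176, 0.0941435 ]), 'torque': array([-0.02337417, -0.01463195,  0.01643995]), 'grip_width': 0.9999762730721895} 0.0188
[[-0.001  0.327 -0.945]
 [ 0.002 -0.945 -0.327]
 [-1.    -0.002  0.   ]]
```

View pics/t0.png

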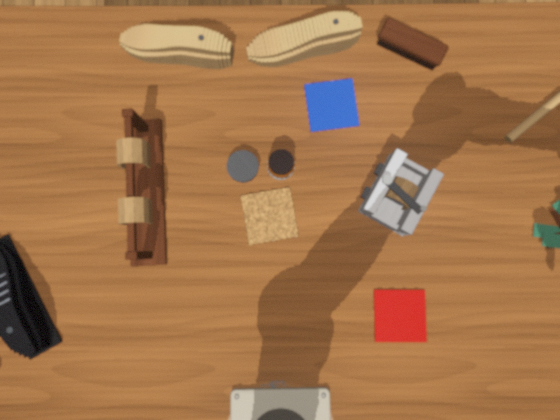

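View pics/s0.png

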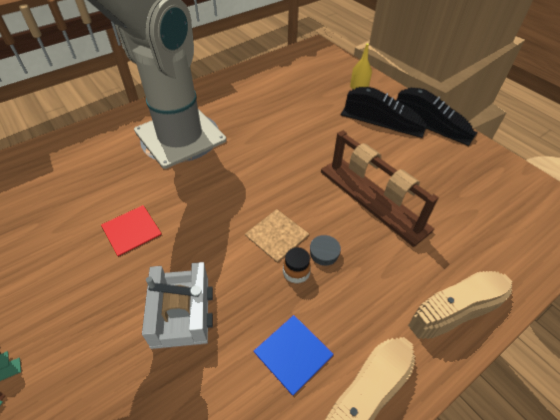

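The top view shows the mould at (400,192), pad at (270,216), jar at (281,161), tin at (243,165), rack with its bar at about x=131 and hung counters at (131,151) and (133,210). The scene view agrees. Next I'll enlarge the mould and rack.

Run:
```python
from h import *
import pickle
p,q=pickle.load(open('cp.pkl','rb')); t=cv2.imread('pics/t0.png'); s=cv2.imread('pics/s0.png')
A=cv2.resize(t[142:242,350:450],(400,400),interpolation=2); B=cv2.resize(s[255:355,135:235],(400,400),interpolation=2)
C=cv2.resize(t[100:275,105:175],(80*1,200)); C=cv2.resize(t[100:270,100:180],(94*2,200*2),interpolation=2)
cv2.imwrite('pics/c0.png',np.hstack([A,B])[:, :800])
hsv=cv2.cvtColor(t,cv2.COLOR_BGR2HSV)
def big(m,box):
    z=np.zeros_like(m); x0,y0,x1,y1=box; z[y0:y1,x0:x1]=m[y0:y1,x0:x1]
    cs=cv2.findContours(z,0,1)[0]; return max(cs,key=cv2.contourArea)
# mould by low saturation
c=big(cv2.inRange(hsv,(0,0,90),(179,60,255)),(350,140,450,245)); print('mould',cv2.minAreaRect(c))
# pad: tan brighter
c=big(cv2.morphologyEx(cv2.inRange(hsv,(10,60,165),(25,255,255)),3,np.ones((5,5))),(232,180,308,252)); r=cv2.minAreaRect(c); print('pad',r,[onz(q,x,.006)[:2].round(4) for x in cv2.boxPoints(r)],onz(q,r[0],.006))
for n,b in(('hf',(112,130,152,172)),('hn',(112,190,152,230))):
    c=big(cv2.inRange(hsv,(10,40,150),(28,160,255)),b); r=cv2.minAreaRect(c); print(n,r,onz(q,r[0],.135))
for n,b,z in(('tin',(222,145,264,187),.026),('jar',(264,145,300,185),.062)):
    c=big(cv2.inRange(hsv,(0,0,0),(179,150,75)),b); r=cv2.minAreaRect(c); print(n,r,onz(q,r[0],z))
D=cv2.resize(t[100:275,100:305],(820,700),interpolation=2)[:600,:800]; cv2.imwrite('pics/d0.png',D)
```

```text
mould ((400.47882080078125, 191.92393493652344), (60.43251037597656, 74.74781799316406), 29.42745590209961)
pad ((269.5, 215.5), (71.0, 75.0), 90.0) [array([0.5429, 0.0982]), array([ 0.5414, -0.0661]), array([ 0.3866, -0.0634]), array([0.3882, 0.0982])] [0.46411836 0.01678066 0.006     ]
hf ((126.5, 150.49998474121094), (28.999996185302734, 40.99999237060547), 0.0) [0.5807889  0.28846866 0.135     ]
hn ((127.5, 209.5), (39.0, 31.0), 90.0) [0.46746207 0.28394901 0.135     ]Traceback (most recent call last):
  File "<stdin>", line 18, in <module>
  File "<stdin>", line 10, in big
ValueError: max() iterable argument is empty
```

View pics/c0.png

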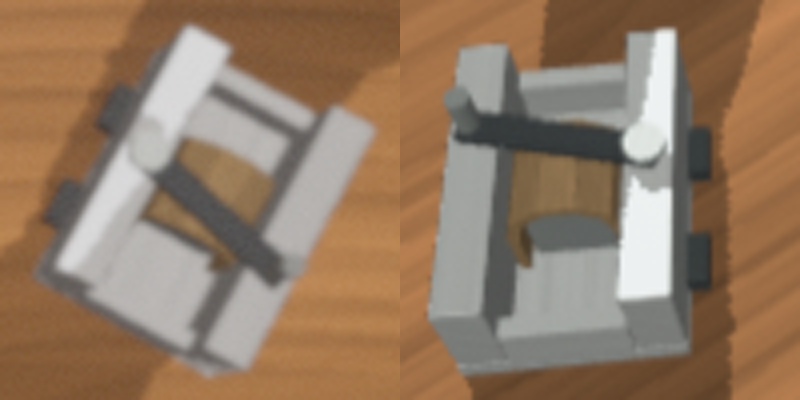

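The crops show wall-top corners (top crop /4, offset 350,142), the pivot at (152,140), the peg at about (287,262), and the keeper already about 0.25 rad open. The counter lies below it.

Run:
```python
from h import *
import pickle
p,q=pickle.load(open('cp.pkl','rb')); t=cv2.imread('pics/t0.png'); s=cv2.imread('pics/s0.png')
D=cv2.resize(t[100:275,105:305],(680,595),interpolation=2); cv2.imwrite('pics/d0.png',D)
f=lambda u,v,z:onz(q,(350+(u+.5)/4-.5,142+(v+.5)/4-.5),z)[:2]
g=lambda u,v,z:onz(p,(135+(u-400+.5)/4-.5,255+(v+.5)/4-.5),z)[:2]
C=[f(190,25,.07),f(375,127,.07),f(245,372,.07)]; print('corners',np.round(C,4))
S=[g(435,320,.07),g(520,318,.07),g(620,298,.07),g(670,298,.07),g(675,30,.07),g(460,47,.07)]; print('scene corners',np.round(S,4))
m=(C[0]+C[2])/2; print('centre',m,'len',np.linalg.norm(C[1]-C[0]),np.linalg.norm(C[2]-C[1]))
yv=C[0]-C[1]; xv=C[1]-C[2]; print('yaw',np.degrees(np.arctan2(-yv[0],yv[1])),np.degrees(np.arctan2(xv[1],xv[0])))
print('pivot',f(152,140,.085),g(643,140,.085),'peg',f(288,260,.105),g(458,92,.105))
```

```text
corners [[ 0.5967 -0.2486]
 [ 0.5424 -0.3416]
 [ 0.4173 -0.2697]]
scene corners [[ 0.5442 -0.3386]
 [ 0.5659 -0.3071]
 [ 0.584  -0.266 ]
 [ 0.5974 -0.2475]
 [ 0.4731 -0.1749]
 [ 0.4178 -0.2687]]
centre [ 0.5070067  -0.25910924] len 0.107673261606564 0.14426539676252226
yaw -30.265872620657905 -29.895995645380186
pivot [ 0.53423814 -0.22295479] [ 0.52768596 -0.22073765] peg [ 0.47071636 -0.28240929] [ 0.46521164 -0.28219541]
```

View pics/d0.png

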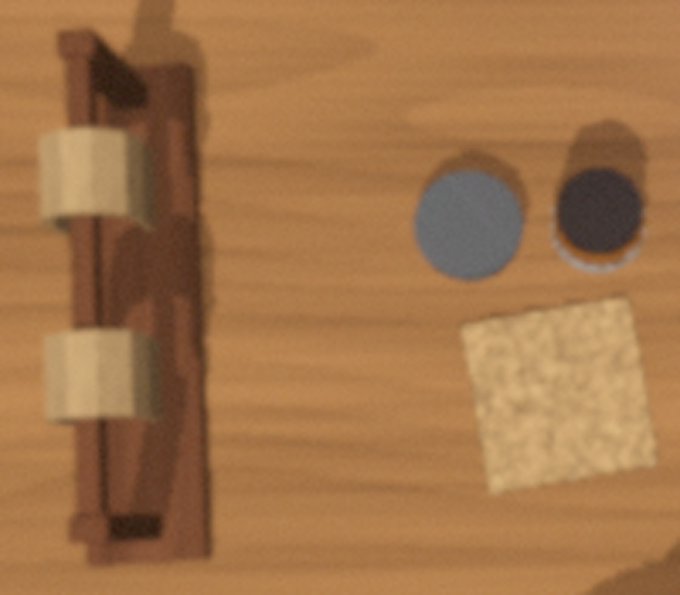

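The top view crop shows the rack's bar running from (78,43) to (90,527), the hung counters at v 128–215 and 328–420, and the pad corners at (462,324), (628,297), (656,465) and (490,492). Two views agree on the mould: centre (0.507,-0.259), yaw -30°. I'll go above the peg.

Request:
carry_out(moves=[{"jaw": 0.6, "travel": [0, 0, 0], "angular": [6.4, 0, 0]}, {"jaw": 0.6, "travel": [0, 0, 0], "angular": [6.4, 0, 0]}, {"jaw": 0.6, "travel": [0, 0, 0], "angular": [6.3, 0, 0]}, {"jaw": 0.6, "travel": [0, -0.0366, -0.0282], "angular": [0, 0, 0]}, {"jaw": 0.6, "travel": [0, -0.0366, -0.0282], "angular": [0, 0, 0]}, {"jaw": 0.6, "travel": [0, -0.0366, -0.0282], "angular": [0, 0, 0]}, {"jaw": 0.6, "travel": [0, -0.0366, -0.0282], "angular": [0, 0, 0]}, {"jaw": 0.6, "travel": [0, -0.0366, -0.0282], "angular": [0, 0, 0]}, {"jaw": 0.6, "travel": [0, -0.0366, -0.0282], "angular": [0, 0, 0]}, {"jaw": 0.6, "travel": [0, -0.0366, -0.0282], "angular": [0, 0, 0]}, {"jaw": 0.6, "travel": [0, -0.0366, -0.0282], "angular": [0, 0, 0]}, {"jaw": 0.6, "travel": [0, -0.0366, -0.0282], "angular": [0, 0, 0]}])

```text
time: 1.3
eef_pos: [0.467, -0.2833, 0.1726]
orientation: [-0.707, 0.0, 0.707, 0.0]
wrist_force: [0.8, -0.5, 0.1]
grip_width: 0.401
```

Run:
```python
from h import *
import pickle
p,q=pickle.load(open('cp.pkl','rb'))
f=lambda u,v,z:onz(q,(105+(u+.5)/3.4-.5,100+(v+.5)/3.4-.5),z)[:2].round(4)
P=np.array([f(462,324,.006),f(628,297,.006),f(656,465,.006),f(490,492,.006)]); print('pad',P.mean(0)); e=P[0]-P[3]; print(np.degrees(np.arctan2(e[1],e[0])),np.linalg.norm(e))
a,b=f(90,527,.131),f(78,43,.131); e=b-a; print('posts',a,b,(a+b)/2,np.linalg.norm(e),np.degrees(np.arctan2(e[1],e[0])))
for n,v in(('far',(130,215)),('near',(330,420))): print(n,f(91,v[0],.135),f(96,v[1],.135))
print('tin',f(469,224,.026),'jar',f(599,211,.062))
s=read_state(); print(s['eef_pos'],R.from_quat(s['orientation']).as_matrix().round(3).tolist(),s['time'])
im,w=save('wrist','pics/w0.png')
print(proj(w,[[.4663,-.284,.105],[.5285,-.2218,.08]]))
```

```text
pad [0.464075 0.017725]
9.237667912562864 0.10901380646505288
posts [0.3827 0.2764] [0.657  0.2893] [0.51985 0.28285] 0.27460316822644276 2.6925679003320666
far [0.6053 0.2797] [0.5567 0.2758]
near [0.4917 0.2772] [0.4415 0.2733]
tin [0.5709 0.0737] jar [ 0.5714 -0.0079]
[ 0.46704561 -0.28332625  0.17259638] [[-0.0, -0.001, -1.0], [0.0, -1.0, 0.001], [-1.0, -0.0, 0.0]] 1.3
[[278.82595123 209.792526  ]
 [209.23262091 135.34345558]]
```

View pics/w0.png

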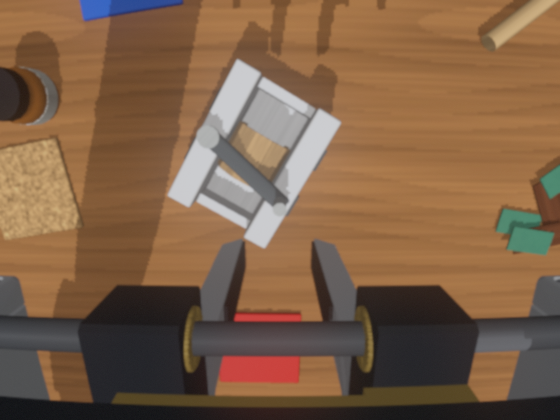

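The wrist view shows the peg top at (280,208) and the pivot at (207,136), within 2 px of prediction. I'll straddle the peg and start the arc.

Request:
carry_out(moves=[{"jaw": 0.6, "travel": [0.0433, 0, 0], "angular": [0, 0, 0]}, {"jaw": 0.6, "travel": [0.0433, 0, 0], "angular": [0, 0, 0]}, {"jaw": 0.78, "travel": [0, 0, 0], "angular": [0, 0, 0]}, {"jaw": 0.78, "travel": [0, 0, 0], "angular": [0, 0, 0]}, {"jaw": 0.78, "travel": [0, -0.0058, 0.005], "angular": [0, 0, 0]}, {"jaw": 0.78, "travel": [0, -0.0059, 0.0049], "angular": [0, 0, 0]}, {"jaw": 0.78, "travel": [0, -0.0066, 0.0039], "angular": [0, 0, 0]}, {"jaw": 0.78, "travel": [0, -0.0067, 0.0038], "angular": [0, 0, 0]}, {"jaw": 0.78, "travel": [0, -0.0072, 0.0026], "angular": [0, 0, 0]}, {"jaw": 0.78, "travel": [0, -0.0072, 0.0026], "angular": [0, 0, 0]}, {"jaw": 0.78, "travel": [0, -0.0075, 0.0014], "angular": [0, 0, 0]}, {"jaw": 0.78, "travel": [0, -0.0076, 0.0013], "angular": [0, 0, 0]}])

```text
time: 2.55
eef_pos: [0.4408, -0.2299, 0.0862]
orientation: [0.707, -0.0, -0.707, -0.0]
wrist_force: [0.9, 1.1, 0.2]
grip_width: 0.22
```

Request:
carry_out(moves=[{"jaw": 0.78, "travel": [0, -0.0077, 0], "angular": [0, 0, 0]}, {"jaw": 0.78, "travel": [0, -0.0077, 0], "angular": [0, 0, 0]}, {"jaw": 0.78, "travel": [0, -0.0076, -0.0013], "angular": [0, 0, 0]}, {"jaw": 0.78, "travel": [0, -0.0075, -0.0014], "angular": [0, 0, 0]}, {"jaw": 0.78, "travel": [0, -0.0072, -0.0026], "angular": [0, 0, 0]}, {"jaw": 0.78, "travel": [0, -0.0072, -0.0026], "angular": [0, 0, 0]}, {"jaw": 0.78, "travel": [0, -0.0067, -0.0038], "angular": [0, 0, 0]}, {"jaw": 0.78, "travel": [0, -0.0066, -0.0039], "angular": [0, 0, 0]}, {"jaw": 0.78, "travel": [0, -0.002, -0.001], "angular": [0, 0, 0]}, {"jaw": 0.78, "travel": [0, 0, 0], "angular": [0, 0, 0]}])

```text
time: 3.55
eef_pos: [0.4578, -0.17, 0.0862]
orientation: [0.707, 0.0, -0.707, 0.0]
wrist_force: [0.1, -0.1, 0.7]
grip_width: 0.218
```

Request:
carry_out(moves=[{"jaw": 0.7, "travel": [0, 0.001, 0], "angular": [0, 0, 0]}, {"jaw": 0.7, "travel": [-0.045, 0, 0], "angular": [0, 0, 0]}, {"jaw": 0.5, "travel": [-0.045, 0, 0], "angular": [0, 0, 0]}, {"jaw": 0.25, "travel": [0, 0.03, -0.0163], "angular": [0, 0, 0]}, {"jaw": 0.25, "travel": [0, 0.03, -0.0163], "angular": [0, 0, 0]}, {"jaw": 0.25, "travel": [0, 0.029, -0.0163], "angular": [0, 0, 0]}, {"jaw": 0.25, "travel": [0, 0, 0], "angular": [-8.5, 0, 0]}, {"jaw": 0.25, "travel": [0, 0, 0], "angular": [-8.5, 0, 0]}, {"jaw": 0.25, "travel": [0, 0, 0], "angular": [-8.5, 0, 0]}, {"jaw": 0.25, "travel": [0, 0, 0], "angular": [-8.5, 0, 0]}, {"jaw": 0.25, "travel": [0, 0, 0], "angular": [-8.5, 0, 0]}, {"jaw": 0.25, "travel": [0, 0, 0], "angular": [-8.5, 0, 0]}])

```text
time: 4.75
eef_pos: [0.5058, -0.2611, 0.1761]
orientation: [-0.637, -0.306, 0.638, -0.306]
wrist_force: [0.6, -0.8, -0.3]
grip_width: 0.749
```

Request:
carry_out(moves=[{"jaw": 0.25, "travel": [0, 0, 0], "angular": [-8.5, 0, 0]}, {"jaw": 0.25, "travel": [0, 0, 0], "angular": [-0.5, 0, 0]}])

```text
time: 4.95
eef_pos: [0.5058, -0.2611, 0.1761]
orientation: [-0.612, -0.353, 0.613, -0.353]
wrist_force: [-0.5, -0.5, -0.1]
grip_width: 0.751
```

Run:
```python
from h import *
s=read_state(); print(s['eef_pos'],R.from_quat(s['orientation']).as_matrix().round(3).tolist(),s['joint_positions'].round(2),s['grip_width'])
im,w=save('wrist','pics/w1.png')
th=np.radians(-30);Rz=np.array([[np.cos(th),-np.sin(th)],[np.sin(th),np.cos(th)]])
X=[[*(Rz@[a,b]+[.507,-.259]),z] for a,b,z in((72,55,.07),(72,-55,.07),(-72,55,.07),(-72,-55,.07),(24,0,.07),(-24,0,.07),(0,43,.08)) for a,b in[(a/1e3,b/1e3)]]
P=proj(w,X); print(P.round(1))
big=cv2.imread('pics/w1.png')
for u in P: cv2.drawMarker(big,tuple(int(round(k)) for k in u),(0,0,255),0,5)
cv2.imwrite('pics/w1b.png',big)
```

```text
[ 0.50579421 -0.26106742  0.17605624] [[-0.0, 0.866, -0.501], [0.0, -0.501, -0.866], [-1.0, -0.0, -0.0]] [ 0.52  0.51 -0.14  1.74  0.09  0.9  -0.18] 0.7512558472822252
[[355.7 139.9]
 [349.5 250. ]
 [201.9 139.9]
 [208.  250. ]
 [303.4 197.2]
 [254.1 197.2]
 [278.8 153.6]]
```

View pics/w1b.png

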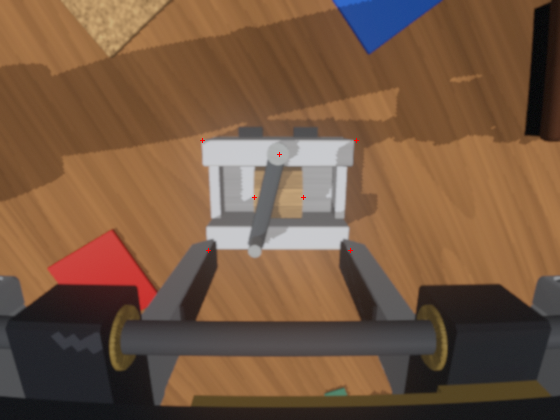

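The keeper in this view still runs from pivot (279,154) to peg (255,250), so the peg slipped out. I'll localise it here from this second viewpoint.

Run:
```python
from h import *
w=camera_params('wrist')
im=cv2.imread('pics/w1.png'); cv2.imwrite('pics/w1c.png',cv2.resize(im[120:270,190:370],(720,600),interpolation=2))
for u in ((279,154),(255,251)): print(onz(w,u,.105),onz(w,u,.085))
piv=np.array([.5285,-.2218])
for th in np.arange(.1,.6,.1):
    a=np.radians(-120)-th; print(round(th,2),proj(w,[*(piv+.088*np.array([np.cos(a),np.sin(a)])),.105]).round(1))
print(np.array(w['cam_to_world']).round(3))
```

```text
[ 0.52977248 -0.2202744   0.105     ] [ 0.5288928  -0.22186514  0.085     ]
[ 0.46740459 -0.28446514  0.105     ] [ 0.46210627 -0.29060367  0.085     ]
0.1 [[269.2 253.8]]
0.2 [[259.6 252.5]]
0.3 [[250.1 250.2]]
0.4 [[240.8 247.1]]
0.5 [[231.9 243.1]]
[[ 0.864  0.486  0.128  0.542]
 [-0.503  0.836  0.218 -0.198]
 [-0.001 -0.253  0.968  0.387]
 [ 0.     0.     0.     1.   ]]
```

View pics/w1c.png

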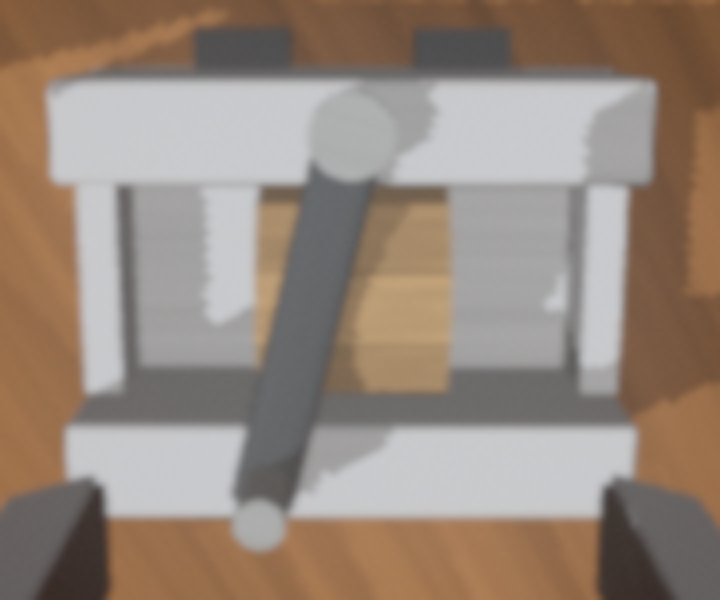

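The close-up puts the peg top at (255,251), i.e. (0.467,-0.2845), still at about 0.25 rad. This time I'll grip the peg and turn with it, checking the grip width first.

Request:
carry_out(moves=[{"jaw": 0.6, "travel": [0, 0, 0], "angular": [7.2, 0, 0]}, {"jaw": 0.6, "travel": [0, 0, 0], "angular": [7.1, 0, 0]}, {"jaw": 0.6, "travel": [0, -0.0112, 0.0438], "angular": [0, 0, 0]}, {"jaw": 0.6, "travel": [0.046, 0, 0], "angular": [0, 0, 0]}, {"jaw": 0.6, "travel": [0.046, 0, 0], "angular": [0, 0, 0]}, {"jaw": 1.0, "travel": [0, 0, 0], "angular": [0, 0, 0]}, {"jaw": 1.0, "travel": [0, 0, 0], "angular": [0, 0, 0]}, {"jaw": 1.0, "travel": [0, 0, 0], "angular": [0, 0, 0]}, {"jaw": 1.0, "travel": [0, 0, 0], "angular": [0, 0, 0]}])

```text
time: 5.9
eef_pos: [0.4695, -0.2847, 0.0864]
orientation: [0.653, 0.273, -0.651, 0.275]
wrist_force: [0.3, 1.1, -1.0]
grip_width: 0.097
```

Request:
carry_out(moves=[{"jaw": 1.0, "travel": [0, 0, 0], "angular": [0, 0, 0]}, {"jaw": 1.0, "travel": [0, 0, 0], "angular": [0, 0, 0]}])

```text
time: 6.1
eef_pos: [0.4684, -0.2842, 0.0852]
orientation: [0.652, 0.274, -0.651, 0.275]
wrist_force: [-0.2, -0.1, -0.0]
grip_width: 0.005
```

Run:
```python
from h import *
s=read_state(); print(s['eef_pos'],s['grip_width'],s['wrist_force'])
a,p=save('scene','pics/s1.png'); im=cv2.imread('pics/s1.png'); cv2.imwrite('pics/s1c.png',cv2.resize(im[200:350,100:260],(640,600),interpolation=2))
```

```text
[ 0.46843904 -0.28423086  0.08523733] 0.005177017426431763 [-0.24905982 -0.09332707 -0.0268361 ]
```

View pics/s1c.png

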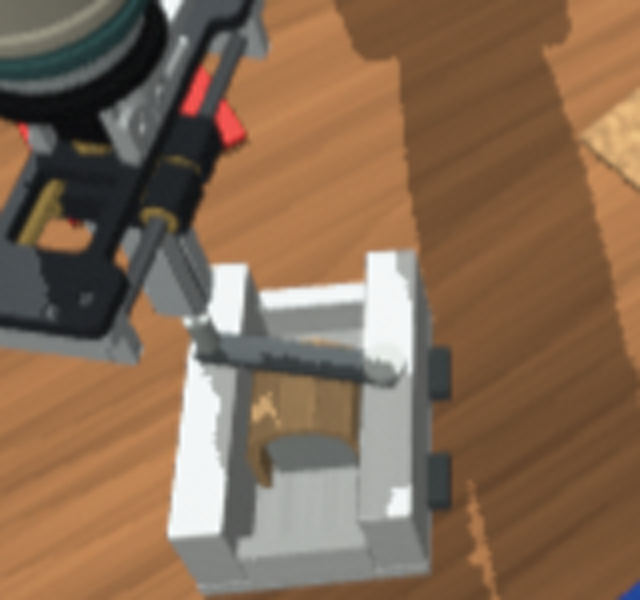

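Run:
```python
from h import *
s=read_state(); e=s['eef_pos']; p=camera_params('scene'); q=camera_params('top')
for c in (p,q): print('tcp',proj(c,e).round(1),'tcp@peg top',proj(c,[e[0],e[1],.105]).round(1),'peg',proj(c,[.467,-.2845,.105]).round(1),'pegbase',proj(c,[.467,-.2845,.08]).round(1),'pivot',proj(c,[.5285,-.2218,.08]).round(1))
im=cv2.imread('pics/s1.png'); a=cv2.resize(im[250:310,130:210],(800,600),interpolation=2)
cv2.imwrite('pics/s1d.png',a)
```

```text
tcp [[151.4 284.5]] tcp@peg top [[148.8 279.3]] peg [[148.4 278.9]] pegbase [[151.5 285.4]] pivot [[195.5 291.5]]
tcp [[419.3 208.9]] tcp@peg top [[422.6 207.9]] peg [[422.8 208.5]] pegbase [[418.7 209.7]] pivot [[386.5 179.8]]
```

View pics/s1d.png

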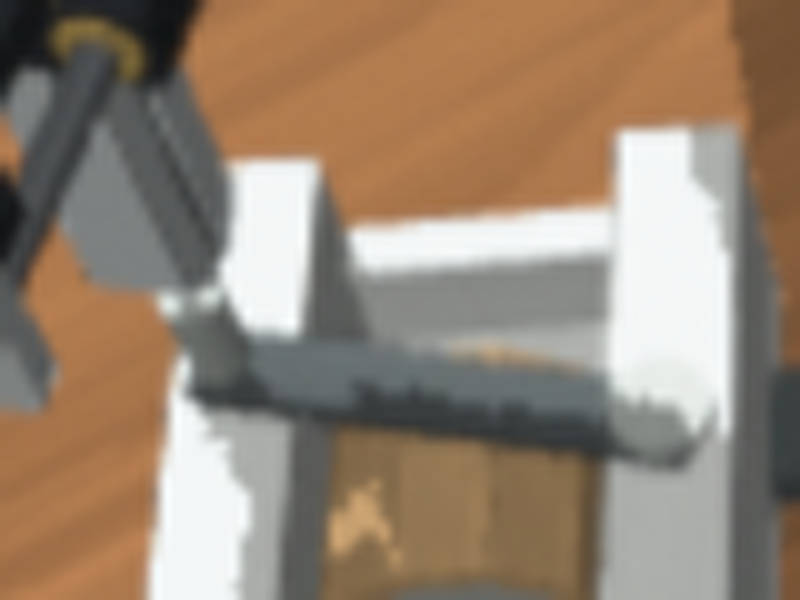

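Run:
```python
from h import *
s=read_state(); e=s['eef_pos']; M=R.from_quat(s['orientation']).as_matrix(); w=camera_params('wrist')
for dx in (0,-.019,-.038):
  print(dx,proj(w,[e+M@[dx,y,z] for y in(-.035,.035) for z in(-.008,.008)]).round(0).tolist(), proj(w,[e+M@[dx,0,0]]).round(0))
im=read_camera('wrist')[:,:,::-1]; cv2.imwrite('pics/w2c.png',cv2.resize(im[180:330,180:380],(800,600),interpolation=2))
```

```text
0 [[226.0, 223.0], [227.0, 246.0], [332.0, 224.0], [331.0, 246.0]] [[279. 235.]]
-0.019 [[221.0, 233.0], [222.0, 257.0], [336.0, 233.0], [335.0, 257.0]] [[279. 245.]]
-0.038 [[215.0, 244.0], [217.0, 270.0], [342.0, 244.0], [341.0, 270.0]] [[279. 257.]]
```

View pics/w2c.png

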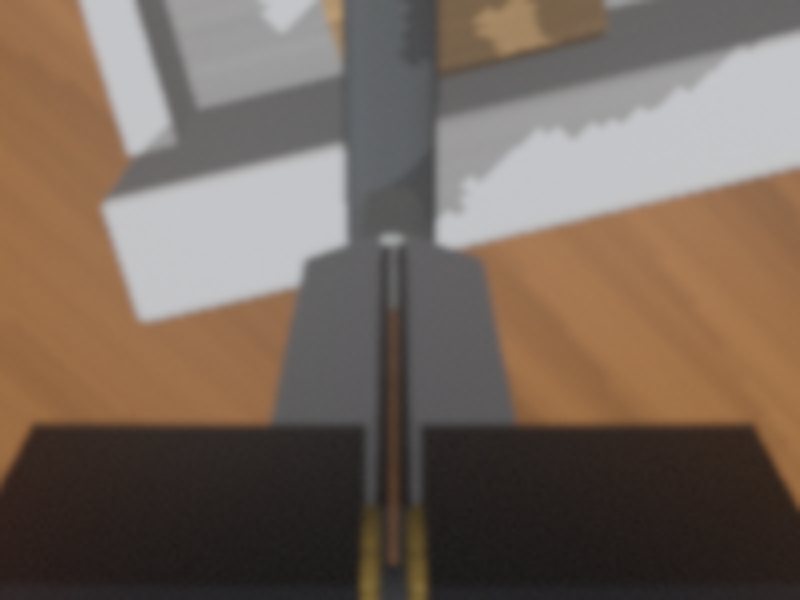

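The wrist crop shows the shut fingertips at (277,241), which projects to well behind the reported TCP. The scene view has the tips right at the peg's top, so the fingers seem about 20 mm shorter than reported. I'll feel for it with gentle lowering.

Request:
carry_out(moves=[{"jaw": 1.0, "travel": [0.001, 0, 0], "angular": [0, 0, 0]}, {"jaw": 1.0, "travel": [0.001, 0, 0], "angular": [0, 0, 0]}, {"jaw": 1.0, "travel": [0, 0, 0], "angular": [0, 0, 0]}])

```text
time: 6.5
eef_pos: [0.4676, -0.2838, 0.0819]
orientation: [-0.652, -0.275, 0.652, -0.274]
wrist_force: [-0.4, -0.3, -0.1]
grip_width: 0.005
```

Request:
carry_out(moves=[{"jaw": 1.0, "travel": [0.001, 0, 0], "angular": [0, 0, 0]}, {"jaw": 1.0, "travel": [0.001, 0, 0], "angular": [0, 0, 0]}, {"jaw": 1.0, "travel": [0, 0, 0], "angular": [0, 0, 0]}])

```text
time: 6.8
eef_pos: [0.4676, -0.2838, 0.08]
orientation: [-0.652, -0.275, 0.652, -0.274]
wrist_force: [0.0, -0.7, -0.0]
grip_width: 0.003
```

Request:
carry_out(moves=[{"jaw": 1.0, "travel": [0.001, 0, 0], "angular": [0, 0, 0]}, {"jaw": 1.0, "travel": [0.001, 0, 0], "angular": [0, 0, 0]}, {"jaw": 1.0, "travel": [0.001, 0, 0], "angular": [0, 0, 0]}, {"jaw": 1.0, "travel": [0, 0, 0], "angular": [0, 0, 0]}])

```text
time: 7.2
eef_pos: [0.4676, -0.2839, 0.077]
orientation: [-0.652, -0.274, 0.652, -0.274]
wrist_force: [-0.5, 0.1, -0.0]
grip_width: -0.001
```

Request:
carry_out(moves=[{"jaw": 1.0, "travel": [0.001, 0, 0], "angular": [0, 0, 0]}, {"jaw": 1.0, "travel": [0.001, 0, 0], "angular": [0, 0, 0]}, {"jaw": 1.0, "travel": [0.001, 0, 0], "angular": [0, 0, 0]}, {"jaw": 1.0, "travel": [0, 0, 0], "angular": [0, 0, 0]}])

```text
time: 7.6
eef_pos: [0.4677, -0.2838, 0.074]
orientation: [-0.652, -0.274, 0.652, -0.274]
wrist_force: [0.7, -0.4, 0.8]
grip_width: 0.005
```

Request:
carry_out(moves=[{"jaw": 1.0, "travel": [0.001, 0, 0], "angular": [0, 0, 0]}, {"jaw": 1.0, "travel": [0.001, 0, 0], "angular": [0, 0, 0]}, {"jaw": 1.0, "travel": [0, 0, 0], "angular": [0, 0, 0]}])

```text
time: 7.9
eef_pos: [0.4679, -0.284, 0.0726]
orientation: [0.652, 0.274, -0.652, 0.274]
wrist_force: [-0.9, 1.0, 3.3]
grip_width: 0.004
```

Run:
```python
from h import *
s=read_state(); print(s['eef_pos'],s['wrist_force'],s['grip_width'])
a,p=save('scene','pics/s2.png'); im=cv2.imread('pics/s2.png'); o=cv2.imread('pics/s1.png')
cv2.imwrite('pics/s2d.png',np.hstack([cv2.resize(x[255:305,130:170],(400,500),interpolation=2) for x in(o,im)]))
```

```text
[ 0.46792866 -0.28400431  0.07255807] [-0.92753845  0.9512761   3.33678379] 0.004414556776922358
```

View pics/s2d.png

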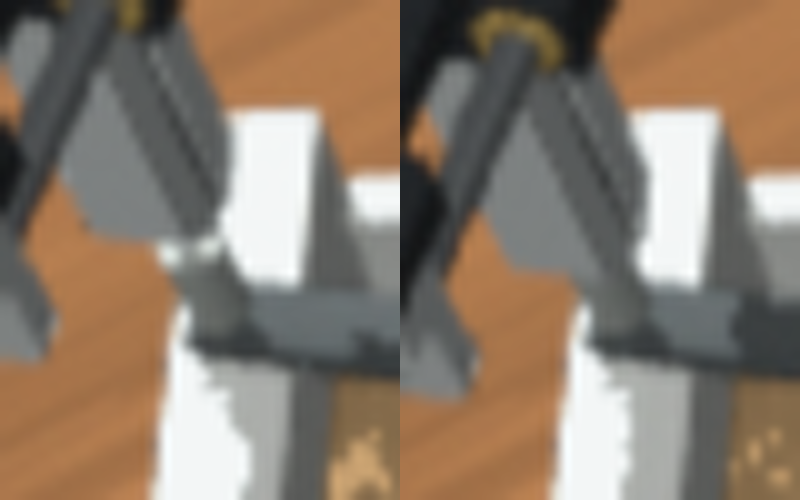

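The fingers touched the peg top (105 mm) with TCP reported at 73 mm. The right half shows the tip resting on the peg, so the real tips are about 32 mm short of the reported TCP, which matches the wrist view. I'll correct by 32 mm from here on. Regripping the peg lower.

Request:
carry_out(moves=[{"jaw": 1.0, "travel": [-0.01, 0, 0], "angular": [0, 0, 0]}, {"jaw": 0.6, "travel": [0, 0, 0], "angular": [0, 0, 0]}, {"jaw": 0.6, "travel": [0, 0, 0], "angular": [0, 0, 0]}, {"jaw": 0.6, "travel": [0, 0, 0], "angular": [0, 0, 0]}, {"jaw": 0.6, "travel": [0, 0, 0], "angular": [0, 0, 0]}, {"jaw": 0.6, "travel": [0.014, 0, 0], "angular": [0, 0, 0]}, {"jaw": 0.6, "travel": [0.014, 0, 0], "angular": [0, 0, 0]}, {"jaw": 1.0, "travel": [0, 0, 0], "angular": [0, 0, 0]}, {"jaw": 1.0, "travel": [0, 0, 0], "angular": [0, 0, 0]}, {"jaw": 1.0, "travel": [0, 0, 0], "angular": [0, 0, 0]}, {"jaw": 1.0, "travel": [0, 0, 0], "angular": [0, 0, 0]}])

```text
time: 9.05
eef_pos: [0.4682, -0.2842, 0.0548]
orientation: [0.652, 0.274, -0.651, 0.275]
wrist_force: [-0.5, 0.4, 0.1]
grip_width: 0.119
```

Request:
carry_out(moves=[{"jaw": 1.0, "travel": [0, 0, 0], "angular": [0, 0, 0]}, {"jaw": 1.0, "travel": [0, 0, 0], "angular": [0, 0, 0]}])

```text
time: 9.25
eef_pos: [0.4682, -0.2841, 0.0548]
orientation: [0.652, 0.274, -0.651, 0.275]
wrist_force: [0.1, -0.0, 3.1]
grip_width: 0.118
```

The peg is gripped (11 mm). Now the arc.

Request:
carry_out(moves=[{"jaw": 1.0, "travel": [-0.001, 0, 0], "angular": [0, 0, 0]}, {"jaw": 1.0, "travel": [0, -0.0092, -0.0005], "angular": [6, 0, 0]}, {"jaw": 1.0, "travel": [0, -0.0092, -0.0005], "angular": [6, 0, 0]}, {"jaw": 1.0, "travel": [0, -0.0092, -0.0005], "angular": [6, 0, 0]}, {"jaw": 1.0, "travel": [0, -0.0092, -0.0005], "angular": [6, 0, 0]}, {"jaw": 1.0, "travel": [0, -0.0092, -0.0005], "angular": [6, 0, 0]}, {"jaw": 1.0, "travel": [0, -0.0092, -0.0005], "angular": [6, 0, 0]}, {"jaw": 1.0, "travel": [0, -0.0092, -0.0005], "angular": [6, 0, 0]}, {"jaw": 1.0, "travel": [0, 0, 0], "angular": [0, 0, 0]}])

```text
time: 10.15
eef_pos: [0.4413, -0.2253, 0.0549]
orientation: [-0.706, -0.023, 0.707, -0.023]
wrist_force: [1.4, 0.3, -4.7]
grip_width: 0.117
```

Request:
carry_out(moves=[{"jaw": 1.0, "travel": [0, -0.0092, -0.0005], "angular": [6, 0, 0]}, {"jaw": 1.0, "travel": [0, -0.0092, -0.0005], "angular": [6, 0, 0]}, {"jaw": 1.0, "travel": [0, -0.0092, -0.0005], "angular": [6, 0, 0]}, {"jaw": 1.0, "travel": [0, -0.0092, -0.0005], "angular": [6, 0, 0]}, {"jaw": 1.0, "travel": [0, -0.0092, -0.0005], "angular": [6, 0, 0]}, {"jaw": 1.0, "travel": [0, -0.0092, -0.0005], "angular": [6, 0, 0]}, {"jaw": 1.0, "travel": [0, 0, 0], "angular": [0, 0, 0]}])

```text
time: 10.85
eef_pos: [0.4555, -0.1733, 0.0549]
orientation: [-0.679, 0.196, 0.68, 0.196]
wrist_force: [1.4, -0.4, -6.1]
grip_width: 0.119
```

The peg is at 1.63 rad by the gripped pose. Release, lift, turn back.

Request:
carry_out(moves=[{"jaw": 0.7, "travel": [0, 0, 0], "angular": [0, 0, 0]}, {"jaw": 0.7, "travel": [0, 0, 0], "angular": [0, 0, 0]}, {"jaw": 0.7, "travel": [-0.03, 0, 0], "angular": [0, 0, 0]}, {"jaw": 0.5, "travel": [-0.03, 0, 0], "angular": [0, 0, 0]}, {"jaw": 0.25, "travel": [-0.03, 0, 0], "angular": [0, 0, 0]}, {"jaw": 0.25, "travel": [0, 0, 0], "angular": [-8.4, 0, 0]}, {"jaw": 0.25, "travel": [0, 0, 0], "angular": [-8.4, 0, 0]}, {"jaw": 0.25, "travel": [0, 0, 0], "angular": [-8.4, 0, 0]}, {"jaw": 0.25, "travel": [0, 0, 0], "angular": [-8.4, 0, 0]}, {"jaw": 0.25, "travel": [0, 0, 0], "angular": [-8.4, 0, 0]}, {"jaw": 0.25, "travel": [0, 0, 0], "angular": [-8.4, 0, 0]}, {"jaw": 0.25, "travel": [0, 0, 0], "angular": [-8.4, 0, 0]}])

```text
time: 12.05
eef_pos: [0.4548, -0.1745, 0.1456]
orientation: [0.688, 0.164, -0.688, 0.164]
wrist_force: [0.1, 0.1, 0.6]
grip_width: 0.756
```

Request:
carry_out(moves=[{"jaw": 0.25, "travel": [0, 0, 0], "angular": [-8.4, 0, 0]}, {"jaw": 0.25, "travel": [0, 0, 0], "angular": [-8.4, 0, 0]}, {"jaw": 0.25, "travel": [0, 0, 0], "angular": [-8.4, 0, 0]}, {"jaw": 0.25, "travel": [0, 0, 0], "angular": [-8.4, 0, 0]}, {"jaw": 0.25, "travel": [0, 0, 0], "angular": [0, 0, 0]}])

```text
time: 12.55
eef_pos: [0.4548, -0.1746, 0.1455]
orientation: [0.612, 0.354, -0.612, 0.354]
wrist_force: [-0.1, -0.5, -0.5]
grip_width: 0.744
```

```bash
cat >> h.py <<'E'
def togo(x,y,zt,yaw=None):  # tool-frame travel to put TIP at x,y,zt (tip 32 mm behind reported TCP); yaw of tool y deg
    s=read_state(); M=R.from_quat(s['orientation']).as_matrix()
    d=np.array([x,y,zt-.032])-s['eef_pos']; cur=np.degrees(np.arctan2(M[1,1],M[0,1]))
    print('pos',s['eef_pos'].round(4),'yaw',cur.round(2),'tilt',M[:,0].round(4),'travel',(M.T@d).round(4),'t',s['time'],'turn',None if yaw is None else round(cur-yaw,2))
E
python3 - <<'E'
from h import *
togo(.507,-.259,.05,-30)
im,w=save('wrist','pics/w3.png'); hsv=cv2.cvtColor(im,cv2.COLOR_RGB2HSV)
u=proj(w,[.507,-.259,.07])[0].astype(int); print(u)
m=cv2.inRange(hsv,(10,80,90),(28,255,255)); z=np.zeros_like(m); z[u[1]-45:u[1]+45,u[0]-50:u[0]+50]=m[u[1]-45:u[1]+45,u[0]-50:u[0]+50]
c=max(cv2.findContours(z,0,1)[0],key=cv2.contourArea); r=cv2.minAreaRect(c); print(r,onz(w,r[0],.062), [onz(w,k,.062)[:2].round(4) for k in cv2.boxPoints(r)])
cv2.imwrite('pics/w3c.png',cv2.resize(im[100:280,170:390,::-1],(733,600),interpolation=2))
E
```

```text
pos [ 0.4548 -0.1746  0.1455] yaw -29.88 tilt [ 5.e-04  0.e+00 -1.e+00] travel [0.1275 0.0873 0.0472] t 12.55 turn 0.12
[372 256]
((370.5, 250.0), (46.0, 51.0), 90.0) [ 0.50848708 -0.25574678  0.062     ] [array([ 0.4977, -0.2232]), array([ 0.5392, -0.2471]), array([ 0.5198, -0.29  ]), array([ 0.4768, -0.2648])]
```

View pics/w3c.png

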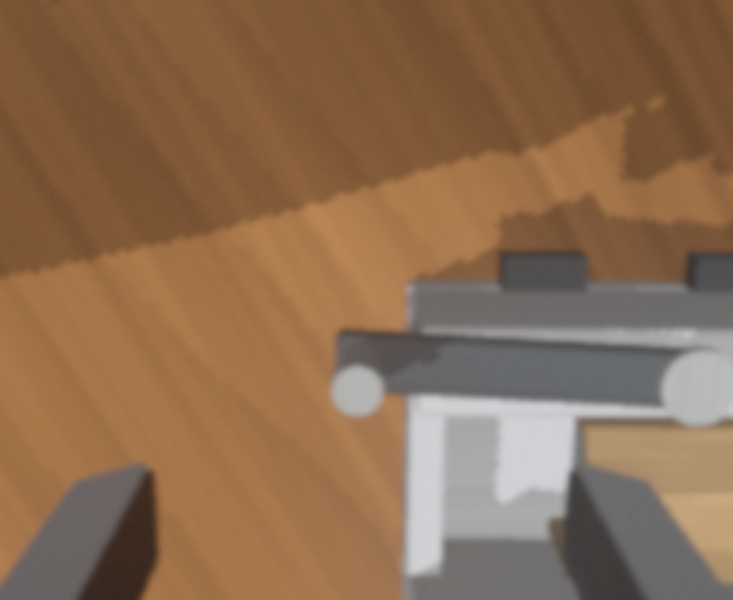

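The last view shows the keeper aside: peg (358,390) is level with pivot (698,388), and the counter is uncovered. Go over the counter, descend and pinch.

Request:
carry_out(moves=[{"jaw": 0.25, "travel": [0, 0.0436, 0.0236], "angular": [0.1, 0, 0]}, {"jaw": 0.25, "travel": [0, 0.0437, 0.0236], "angular": [0, 0, 0]}, {"jaw": 0.25, "travel": [0, 0, 0], "angular": [0, 0, 0]}, {"jaw": 0.25, "travel": [0.04, 0, 0], "angular": [0, 0, 0]}, {"jaw": 0.25, "travel": [0.04, 0, 0], "angular": [0, 0, 0]}, {"jaw": 0.25, "travel": [0.03, 0, 0], "angular": [0, 0, 0]}, {"jaw": 0.25, "travel": [0.023, 0, 0], "angular": [0, 0, 0]}, {"jaw": 0.25, "travel": [0, 0, 0], "angular": [0, 0, 0]}])

```text
time: 13.4
eef_pos: [0.5043, -0.2571, 0.0094]
orientation: [-0.611, -0.355, 0.614, -0.351]
wrist_force: [0.1, 0.3, -0.9]
grip_width: 0.749
```

Request:
carry_out(moves=[{"jaw": 0.6, "travel": [0, 0, 0], "angular": [0, 0, 0]}, {"jaw": 0.6, "travel": [0, 0, 0], "angular": [0, 0, 0]}, {"jaw": 0.6, "travel": [0, 0, 0], "angular": [0, 0, 0]}, {"jaw": 0.6, "travel": [0, 0, 0], "angular": [0, 0, 0]}, {"jaw": 0.6, "travel": [0, 0, 0], "angular": [0, 0, 0]}])

```text
time: 13.9
eef_pos: [0.5081, -0.2588, 0.0136]
orientation: [0.613, 0.353, -0.612, 0.354]
wrist_force: [-0.7, 0.6, 7.1]
grip_width: 0.504
```

Gripped at 47 mm. Lift.

Request:
carry_out(moves=[{"jaw": 1.0, "travel": [0, 0, 0], "angular": [0, 0, 0]}, {"jaw": 1.0, "travel": [0, 0, 0], "angular": [0, 0, 0]}, {"jaw": 1.0, "travel": [-0.005, 0, 0], "angular": [0, 0, 0]}, {"jaw": 1.0, "travel": [-0.01, 0, 0], "angular": [0, 0, 0]}, {"jaw": 1.0, "travel": [-0.01, 0, 0], "angular": [0, 0, 0]}, {"jaw": 1.0, "travel": [-0.01, 0, 0], "angular": [0, 0, 0]}, {"jaw": 1.0, "travel": [-0.015, 0, 0], "angular": [0, 0, 0]}, {"jaw": 1.0, "travel": [-0.02, 0, 0], "angular": [0, 0, 0]}, {"jaw": 1.0, "travel": [-0.02, 0, 0], "angular": [0, 0, 0]}, {"jaw": 1.0, "travel": [-0.03, 0, 0], "angular": [0, 0, 0]}, {"jaw": 1.0, "travel": [0, 0, 0], "angular": [0, 0, 0]}])

```text
time: 15.0
eef_pos: [0.51, -0.2597, 0.1365]
orientation: [0.614, 0.351, -0.611, 0.356]
wrist_force: [1.2, -0.5, -0.5]
grip_width: 0.501
```

Run:
```python
from h import *
s=read_state(); print(s['joint_positions'].round(2),s['grip_width'],s['wrist_force'],s['torque'])
togo(.464,.018,.055+.001,3)
a,p=save('scene','pics/s3.png'); w,_=save('wrist','pics/w4.png')
# is the counter visible between fingers, tan mask around expected crown
e=s['eef_pos']; c=e+[0,0,.05]; 
for n,im in(('scene',a),('wrist',w)):
    cam=camera_params(n); u=proj(cam,c)[0]; hsv=cv2.cvtColor(im,cv2.COLOR_RGB2HSV)
    print(n,u,[im[int(u[1])+k,int(u[0])].tolist() for k in(-15,-5,0,5,15)])
```

```text
[ 0.43  0.55 -0.01  1.79  0.01  0.79 -0.11] 0.5008268824033288 [ 1.23695217 -0.50647514 -0.49706219] [-0.05901317 -0.06533693  0.01204868]
pos [ 0.51   -0.2597  0.1365] yaw -30.05 tilt [ 0.0073 -0.0033 -1.    ] travel [ 0.1112 -0.1797 -0.2173] t 15.0 turn -33.05
scene [160.90192414 265.24048416] [[33, 37, 41], [34, 37, 40], [35, 38, 41], [25, 27, 29], [117, 120, 120]]
wrist [284.79665122 268.92795939] [[147, 119, 85], [151, 122, 87], [152, 123, 88], [152, 122, 87], [192, 159, 115]]
```

Image limit reached, so I go on by numbers. The counter is held (47 mm, tan between the fingers). Turn and carry to above the pad.

Request:
carry_out(moves=[{"jaw": 1.0, "travel": [0, 0, 0], "angular": [-8.2, 0, 0]}, {"jaw": 1.0, "travel": [0, 0, 0], "angular": [-8.2, 0, 0]}, {"jaw": 1.0, "travel": [0, 0, 0], "angular": [-8.2, 0, 0]}, {"jaw": 1.0, "travel": [0, 0, 0], "angular": [-8.2, 0, 0]}, {"jaw": 1.0, "travel": [0, -0.0045, -0.04], "angular": [0, 0, 0]}, {"jaw": 1.0, "travel": [0, -0.0045, -0.04], "angular": [0, 0, 0]}, {"jaw": 1.0, "travel": [0, -0.0045, -0.04], "angular": [0, 0, 0]}, {"jaw": 1.0, "travel": [0, -0.0045, -0.04], "angular": [0, 0, 0]}, {"jaw": 1.0, "travel": [0, -0.0045, -0.04], "angular": [0, 0, 0]}, {"jaw": 1.0, "travel": [0, -0.0045, -0.04], "angular": [0, 0, 0]}, {"jaw": 1.0, "travel": [0, -0.0045, -0.04], "angular": [0, 0, 0]}, {"jaw": 1.0, "travel": [0, 0, 0], "angular": [0, 0, 0]}])

```text
time: 16.3
eef_pos: [0.4601, 0.026, 0.1314]
orientation: [0.485, 0.516, -0.485, 0.513]
wrist_force: [1.4, -0.5, -0.2]
grip_width: 0.502
```

Run:
```python
from h import *
im,p=save('top','pics/t1.png'); sc,pp=save('scene','pics/s4.png'); w,wp=save('wrist','pics/w5.png')
s=read_state(); print(s['grip_width'],s['wrist_force'],s['torque']); togo(.464,.0178,.041,3)
# wrist: tan counter contour near expected place
hsv=cv2.cvtColor(w,cv2.COLOR_RGB2HSV)
u=proj(wp,s['eef_pos']+[0,0,.055])[0]; print(u)
m=cv2.inRange(hsv,(10,60,90),(28,160,255)); x,y=u.astype(int); z=np.zeros_like(m); z[y-90:y+60,x-60:x+60]=m[y-90:y+60,x-60:x+60]
for c in cv2.findContours(z,0,1)[0]:
    if cv2.contourArea(c)>150: print(cv2.boundingRect(c),cv2.minAreaRect(c))
# pad corners pattern in wrist (expected)
print('pad exp',proj(wp,[.464,.0178,.006]))
```

```text
0.505192080152073 [-0.24299191 -0.16206115  0.09087458] [-0.09039548 -0.12480125 -0.01476151]
pos [0.4615 0.0192 0.1315] yaw 2.78 tilt [-1.7e-03 -7.0e-04 -1.0e+00] travel [0.1225 0.0027 0.0015] t 16.45 turn -0.22
[279.64668504 273.89335966]
(219, 183, 120, 139) ((278.5, 251.99996948242188), (118.99998474121094, 137.99996948242188), -0.0)
pad exp [[281.52731391 198.6029162 ]]
```

Request:
carry_out(moves=[{"jaw": 1.0, "travel": [0, 0.0027, 0.0015], "angular": [-0.2, 0, 0]}, {"jaw": 1.0, "travel": [0.03, 0, 0], "angular": [0, 0, 0]}, {"jaw": 1.0, "travel": [0.03, 0, 0], "angular": [0, 0, 0]}, {"jaw": 1.0, "travel": [0.025, 0, 0], "angular": [0, 0, 0]}, {"jaw": 1.0, "travel": [0.02, 0, 0], "angular": [0, 0, 0]}, {"jaw": 1.0, "travel": [0.01, 0, 0], "angular": [0, 0, 0]}, {"jaw": 1.0, "travel": [0, 0, 0], "angular": [0, 0, 0]}, {"jaw": 1.0, "travel": [0.002, 0, 0], "angular": [0, 0, 0]}, {"jaw": 1.0, "travel": [0, 0, 0], "angular": [0, 0, 0]}])

```text
time: 17.35
eef_pos: [0.4657, 0.0182, 0.0158]
orientation: [0.487, 0.512, -0.487, 0.513]
wrist_force: [0.1, -0.5, -0.6]
grip_width: 0.506
```

Request:
carry_out(moves=[{"jaw": 1.0, "travel": [0.002, 0, 0], "angular": [0, 0, 0]}, {"jaw": 1.0, "travel": [0, 0, 0], "angular": [0, 0, 0]}])

```text
time: 17.55
eef_pos: [0.4653, 0.0184, 0.0136]
orientation: [0.487, 0.513, -0.487, 0.513]
wrist_force: [-0.3, 0.1, -1.2]
grip_width: 0.502
```

Request:
carry_out(moves=[{"jaw": 1.0, "travel": [0.001, 0, 0], "angular": [0, 0, 0]}, {"jaw": 1.0, "travel": [0.001, 0, 0], "angular": [0, 0, 0]}, {"jaw": 1.0, "travel": [0, 0, 0], "angular": [0, 0, 0]}])

```text
time: 17.85
eef_pos: [0.4649, 0.0184, 0.0112]
orientation: [0.487, 0.513, -0.487, 0.513]
wrist_force: [-0.0, 0.5, -2.1]
grip_width: 0.503
```

Request:
carry_out(moves=[{"jaw": 1.0, "travel": [0.001, 0, 0], "angular": [0, 0, 0]}, {"jaw": 1.0, "travel": [0, 0, 0], "angular": [0, 0, 0]}])

```text
time: 18.05
eef_pos: [0.4649, 0.0185, 0.0101]
orientation: [0.487, 0.513, -0.487, 0.513]
wrist_force: [-0.7, 0.6, -0.5]
grip_width: 0.503
```

Request:
carry_out(moves=[{"jaw": 1.0, "travel": [0.001, 0, 0], "angular": [0, 0, 0]}, {"jaw": 1.0, "travel": [0, 0, 0], "angular": [0, 0, 0]}])

```text
time: 18.25
eef_pos: [0.465, 0.0184, 0.0096]
orientation: [0.487, 0.513, -0.487, 0.513]
wrist_force: [-1.4, -0.6, 5.5]
grip_width: 0.502
```

Request:
carry_out(moves=[{"jaw": 1.0, "travel": [0.001, 0, 0], "angular": [0, 0, 0]}, {"jaw": 1.0, "travel": [0, 0, 0], "angular": [0, 0, 0]}])

```text
time: 18.45
eef_pos: [0.4649, 0.0184, 0.0094]
orientation: [0.487, 0.513, -0.487, 0.513]
wrist_force: [-3.6, 0.3, 15.1]
grip_width: 0.5
```

Contact is at the expected height (standing on the pad). Relieve, open, rise.

Request:
carry_out(moves=[{"jaw": 1.0, "travel": [-0.001, 0, 0], "angular": [0, 0, 0]}, {"jaw": 0.3, "travel": [0, 0, 0], "angular": [0, 0, 0]}, {"jaw": 0.3, "travel": [0, 0, 0], "angular": [0, 0, 0]}, {"jaw": 0.3, "travel": [0, 0, 0], "angular": [0, 0, 0]}, {"jaw": 0.3, "travel": [0, 0, 0], "angular": [0, 0, 0]}, {"jaw": 0.3, "travel": [-0.02, 0, 0], "angular": [0, 0, 0]}, {"jaw": 0.3, "travel": [-0.04, 0, 0], "angular": [0, 0, 0]}, {"jaw": 0.2, "travel": [-0.045, 0, 0], "angular": [0, 0, 0]}, {"jaw": 0.2, "travel": [-0.045, 0, 0], "angular": [0, 0, 0]}, {"jaw": 0.2, "travel": [0, 0, 0], "angular": [0, 0, 0]}])

```text
time: 19.45
eef_pos: [0.4691, 0.0189, 0.1642]
orientation: [0.49, 0.51, -0.484, 0.515]
wrist_force: [0.5, -0.0, -1.3]
grip_width: 0.799
```

Run:
```python
from h import *
im,p=save('wrist','pics/w6.png'); s=read_state(); togo(.465,.0184,.1,-87)
print(s['joint_positions'].round(2))
hsv=cv2.cvtColor(im,cv2.COLOR_RGB2HSV)
th=np.radians(2.8);Rz=np.array([[np.cos(th),-np.sin(th)],[np.sin(th),np.cos(th)]])
X=[[*(Rz@[a,b]+[.465,.0184]),z] for a,b,z in((.024,0,.066),(-.024,0,.066),(.024,.02,.058),(.024,-.02,.058),(-.024,.028,.038),(-.024,-.028,.038),(-.024,.028,.006),(-.024,-.028,.006))]
P=proj(p,X).round(1); print(P.tolist())
u=proj(p,[.465,.0184,.06])[0].astype(int); print('c',u)
for dv in range(-60,70,6): print(dv,[ '%d,%d,%d'%tuple(hsv[u[1]+dv,u[0]+du]) for du in range(-60,61,12)])
```

```text
pos [0.4671 0.0185 0.1617] yaw 2.95 tilt [ 6.3e-03  3.0e-04 -1.0e+00] travel [ 0.0937 -0.0027  0.    ] t 19.5 turn 89.95
[ 0.05  0.39 -0.2   2.02  0.11  0.73 -0.17]
[[298.5, 202.3], [248.1, 202.3], [298.3, 180.1], [297.6, 220.1], [249.7, 169.0], [250.6, 222.0], [251.7, 165.1], [252.5, 214.0]]
c [273 200]
-60 ['15,142,158', '14,141,163', '15,140,166', '14,141,157', '15,135,168', '16,127,149', '17,115,175', '17,109,202', '17,109,199', '15,141,157', '14,140,159']
-54 ['14,143,159', '17,120,168', '17,114,181', '17,115,179', '17,115,178', '17,116,172', '17,115,173', '17,107,202', '17,110,194', '14,144,147', '14,140,157']
-48 ['14,143,160', '20,98,202', '17,112,191', '17,116,173', '17,111,191', '17,115,180', '17,112,191', '17,113,181', '17,111,188', '15,141,145', '14,141,157']
-42 ['14,143,159', '17,108,198', '17,112,186', '17,109,196', '17,112,191', '17,112,192', '17,113,182', '17,116,172', '17,111,186', '14,141,145', '14,141,156']
-36 ['14,141,166', '17,111,196', '17,114,184', '17,109,199', '16,117,163', '17,110,190', '17,112,182', '17,113,183', '17,115,182', '14,140,146', '14,141,156']

[... 1984 characters left out ...]
, '14,145,125', '14,144,122', '14,144,113', '14,145,127', '14,145,118']
48 ['14,143,107', '14,144,117', '14,147,127', '14,143,128', '14,144,131', '14,144,131', '14,145,125', '14,147,120', '14,143,114', '14,145,127', '14,146,117']
54 ['13,139,99', '14,145,116', '14,147,127', '14,147,127', '14,145,132', '14,145,130', '14,146,124', '14,146,119', '14,146,112', '14,148,126', '14,147,116']
60 ['13,141,94', '14,145,116', '14,145,127', '14,145,127', '14,145,132', '14,145,130', '14,146,124', '14,147,120', '14,148,112', '14,144,126', '14,145,116']
66 ['13,137,84', '14,145,116', '14,147,127', '14,147,127', '14,146,133', '14,145,130', '14,147,125', '14,148,119', '14,146,112', '14,145,125', '13,145,118']
```

The counter stands upright where predicted (u 247–295, v 173–220 in the wrist picture). Turn 90° to grip the flanks.

Request:
carry_out(moves=[{"jaw": 0.1, "travel": [0, 0, 0], "angular": [8.2, 0, 0]}, {"jaw": 0.1, "travel": [0, 0, 0], "angular": [8.2, 0, 0]}, {"jaw": 0.1, "travel": [0, 0, 0], "angular": [8.2, 0, 0]}, {"jaw": 0.1, "travel": [0, 0, 0], "angular": [8.2, 0, 0]}, {"jaw": 0.1, "travel": [0, 0, 0], "angular": [8.2, 0, 0]}, {"jaw": 0.1, "travel": [0, 0, 0], "angular": [8.2, 0, 0]}, {"jaw": 0.1, "travel": [0, 0, 0], "angular": [8.2, 0, 0]}, {"jaw": 0.1, "travel": [0, 0, 0], "angular": [8.2, 0, 0]}, {"jaw": 0.1, "travel": [0, 0, 0], "angular": [8.2, 0, 0]}, {"jaw": 0.1, "travel": [0, 0, 0], "angular": [8.2, 0, 0]}, {"jaw": 0.1, "travel": [0, 0, 0], "angular": [8.0, 0, 0]}, {"jaw": 0.1, "travel": [0, 0, 0], "angular": [0, 0, 0]}])

```text
time: 20.7
eef_pos: [0.4637, 0.0182, 0.1578]
orientation: [-0.706, -0.018, 0.708, -0.019]
wrist_force: [0.2, -0.2, -1.0]
grip_width: 0.903
```

Run:
```python
from h import *
im,p=save('wrist','pics/w7.png'); togo(.4649,.0184,.014,-87.2); s=read_state(); print(s['grip_width'])
hsv=cv2.cvtColor(im,cv2.COLOR_RGB2HSV)
# crown band vs cork: use smooth texture (local std of V small) and hue/sat
u=proj(p,[.4649,.0184,.066])[0].astype(int); print(u)
V=cv2.cvtColor(im,cv2.COLOR_RGB2GRAY).astype(np.float32); sd=np.sqrt(np.maximum(cv2.blur(V*V,(5,5))-cv2.blur(V,(5,5))**2,0))
m=((hsv[...,1]<120)&(hsv[...,1]>90)&(sd<6)).astype(np.uint8)*255; m=cv2.morphologyEx(m,cv2.MORPH_OPEN,np.ones((7,7)))
n,l,st,ce=cv2.connectedComponentsWithStats(m); 
for i in range(1,n):
    if st[i,4]>200: print(st[i],ce[i])
```

```text
pos [0.4639 0.0183 0.158 ] yaw -86.85 tilt [-0.0026 -0.0011 -1.    ] travel [ 0.176  -0.0002 -0.0015] t 20.75 turn 0.35
0.9001793984280643
[277 200]
[283 177  19  50 678] [293.75368732 202.87168142]
[ 255  179   30   56 1191] [268.56255248 202.51721243]
```

Request:
carry_out(moves=[{"jaw": 0.1, "travel": [0.03, 0, -0.001], "angular": [0.3, 0, 0]}, {"jaw": 0.1, "travel": [0.03, 0, 0], "angular": [0, 0, 0]}, {"jaw": 0.1, "travel": [0.03, 0, 0], "angular": [0, 0, 0]}, {"jaw": 0.1, "travel": [0.03, 0, 0], "angular": [0, 0, 0]}, {"jaw": 0.1, "travel": [0.025, 0, 0], "angular": [0, 0, 0]}, {"jaw": 0.1, "travel": [0.015, 0, 0], "angular": [0, 0, 0]}, {"jaw": 0.1, "travel": [0.005, 0, 0], "angular": [0, 0, 0]}, {"jaw": 0.1, "travel": [0, 0, 0], "angular": [0, 0, 0]}])

```text
time: 21.55
eef_pos: [0.4652, 0.0184, -0.0066]
orientation: [-0.706, -0.017, 0.708, -0.017]
wrist_force: [-0.5, -0.4, 2.1]
grip_width: 0.897
```

Request:
carry_out(moves=[{"jaw": 0.1, "travel": [0.004, 0, 0], "angular": [0, 0, 0]}, {"jaw": 0.1, "travel": [0.004, 0, 0], "angular": [0, 0, 0]}, {"jaw": 0.1, "travel": [0, 0, 0], "angular": [0, 0, 0]}])

```text
time: 21.85
eef_pos: [0.4661, 0.0186, -0.0137]
orientation: [0.707, 0.017, -0.707, 0.017]
wrist_force: [-1.7, -0.2, 0.3]
grip_width: 0.902
```

Request:
carry_out(moves=[{"jaw": 0.1, "travel": [0.004, 0, 0], "angular": [0, 0, 0]}, {"jaw": 0.1, "travel": [0, 0, 0], "angular": [0, 0, 0]}, {"jaw": 0.1, "travel": [0, 0, 0], "angular": [0, 0, 0]}, {"jaw": 1.0, "travel": [0, 0, 0], "angular": [0, 0, 0]}, {"jaw": 1.0, "travel": [0, 0, 0], "angular": [0, 0, 0]}, {"jaw": 1.0, "travel": [0, 0, 0], "angular": [0, 0, 0]}, {"jaw": 1.0, "travel": [0, 0, 0], "angular": [0, 0, 0]}, {"jaw": 1.0, "travel": [0, 0, 0], "angular": [0, 0, 0]}, {"jaw": 1.0, "travel": [0, 0, 0], "angular": [0, 0, 0]}, {"jaw": 1.0, "travel": [0, 0, 0], "angular": [0, 0, 0]}])

```text
time: 22.85
eef_pos: [0.466, 0.0185, -0.0177]
orientation: [0.707, 0.016, -0.707, 0.016]
wrist_force: [1.0, 0.6, 0.5]
grip_width: 0.607
```

Flanks gripped (57 mm). Lift and carry halfway for a closer look at the rack.

Request:
carry_out(moves=[{"jaw": 1.0, "travel": [-0.01, 0, 0], "angular": [0, 0, 0]}, {"jaw": 1.0, "travel": [-0.03, 0, 0], "angular": [0, 0, 0]}, {"jaw": 1.0, "travel": [-0.04, 0, 0], "angular": [0, 0, 0]}, {"jaw": 1.0, "travel": [-0.04, 0, 0], "angular": [0, 0, 0]}, {"jaw": 1.0, "travel": [-0.04, 0, 0], "angular": [0, 0, 0]}, {"jaw": 1.0, "travel": [0, -0.0325, -0.0017], "angular": [0, 0, 0]}, {"jaw": 1.0, "travel": [0, -0.0325, -0.0017], "angular": [0, 0, 0]}, {"jaw": 1.0, "travel": [0, -0.0325, -0.0017], "angular": [0, 0, 0]}, {"jaw": 1.0, "travel": [0, -0.0325, -0.0017], "angular": [0, 0, 0]}, {"jaw": 1.0, "travel": [0, 0, 0], "angular": [0, 0, 0]}, {"jaw": 1.0, "travel": [0, 0, 0], "angular": [0, 0, 0]}])

```text
time: 23.95
eef_pos: [0.4661, 0.149, 0.1425]
orientation: [-0.707, -0.017, 0.707, -0.017]
wrist_force: [-0.3, -0.2, -1.2]
grip_width: 0.603
```

Run:
```python
from h import *
s=read_state(); print(s['grip_width'],s['wrist_force'])
im,p=save('wrist','pics/w8.png'); togo(.5245,.2831,.17,-87.2)
hsv=cv2.cvtColor(im,cv2.COLOR_RGB2HSV)
print('exp',[ (n,proj(p,X)[0].round(1).tolist()) for n,X in dict(near=(.4677,.2805,.135),far=(.5813,.2857,.135),postN=(.382,.2764,.131),postF=(.657,.2893,.131)).items()])
m=cv2.inRange(hsv,(14,30,100),(28,128,255)); m=cv2.morphologyEx(m,cv2.MORPH_OPEN,np.ones((5,5)))
n,l,st,ce=cv2.connectedComponentsWithStats(m)
for i in range(1,n):
    if st[i,4]>150: print(st[i],ce[i].round(1))
```

```text
0.6025344500007903 [-0.28361042 -0.17912533 -1.1650969 ]
pos [0.4663 0.1479 0.1425] yaw -87.34 tilt [-2.e-04 -6.e-04 -1.e+00] travel [ 0.0044 -0.1323 -0.0644] t 24.0 turn -0.14
exp [('near', [90.1, 219.7]), ('far', [68.9, 45.1]), ('postN', [109.7, 323.6]), ('postF', [63.4, -81.2])]
[  38    3   95   88 7177] [84.8 46.4]
[ 345  146  103  107 9808] [397.2 197.9]
[  60  179   88   75 5433] [104.1 216.3]
[ 219  214  119  108 9523] [278.1 278.1]
```

Run:
```python
from h import *
p=camera_params('wrist'); im=cv2.imread('pics/w8.png')[:,:,::-1]; hsv=cv2.cvtColor(np.ascontiguousarray(im),cv2.COLOR_RGB2HSV)
m=cv2.inRange(hsv,(14,30,100),(28,128,255)); m=cv2.morphologyEx(m,cv2.MORPH_OPEN,np.ones((5,5)))
for n,us,v0,v1 in(('far',(60,65,69,74,80),0,110),('near',(78,84,90,96,102),165,275)):
    for u in us:
        v=np.where(m[v0:v1,u])[0]+v0; a,b=onz(p,(u,v.min()-.5),.135),onz(p,(u,v.max()+.5),.135); print(n,u,v.min(),v.max(),a[:2].round(4),b[:2].round(4),'len',round(a[0]-b[0],4),'mid',((a+b)/2)[:2].round(4))
# bar edges between them: row scan for dark bar at several v
for v in (110,125,140,155,165): print(v,[int(x) for x in im[v,50:150:4].astype(int).sum(1)//3])
for v in (110,165): print([onz(p,(u,v),.13)[:2].round(4).tolist() for u in (60,80,100)])
# held counter outline
print(np.array([onz(p,(x,214),.1425+.0237+.05)[:2] for x in (219,338)]).round(4))
```

```text
far 60 4 90 [0.6063 0.2888] [0.5541 0.2923] len 0.0522 mid [0.5802 0.2905]
far 65 4 90 [0.6062 0.2855] [0.5541 0.2889] len 0.0521 mid [0.5802 0.2872]
far 69 4 86 [0.6062 0.2828] [0.5566 0.286 ] len 0.0496 mid [0.5814 0.2844]
far 74 3 85 [0.6067 0.2796] [0.5573 0.2825] len 0.0494 mid [0.582  0.2811]
far 80 4 85 [0.6061 0.2757] [0.5573 0.2785] len 0.0488 mid [0.5817 0.2771]
near 78 185 251 [0.4928 0.2855] [0.4436 0.291 ] len 0.0492 mid [0.4682 0.2882]
near 84 186 253 [0.4923 0.2813] [0.4424 0.2866] len 0.05 mid [0.4673 0.2839]
near 90 186 253 [0.4925 0.277 ] [0.4426 0.2821] len 0.0499 mid [0.4675 0.2795]
near 96 186 253 [0.4927 0.2728] [0.4429 0.2776] len 0.0498 mid [0.4678 0.2752]
near 102 185 253 [0.4935 0.2685] [0.4431 0.2731] len 0.0504 mid [0.4683 0.2708]
110 [128, 128, 128, 128, 127, 90, 91, 91, 94, 81, 51, 51, 85, 122, 122, 86, 82, 86, 85, 76, 66, 67, 67, 67, 63]
125 [133, 133, 132, 132, 132, 119, 88, 90, 93, 90, 59, 48, 50, 130, 130, 103, 82, 84, 84, 81, 64, 67, 67, 67, 63]
140 [127, 128, 127, 129, 127, 128, 89, 90, 92, 95, 76, 49, 48, 107, 127, 123, 83, 82, 86, 84, 63, 65, 70, 90, 85]
155 [135, 135, 135, 135, 136, 135, 122, 90, 92, 94, 90, 56, 50, 63, 135, 135, 92, 82, 86, 86, 66, 67, 88, 92, 86]
165 [134, 134, 135, 134, 133, 134, 133, 89, 92, 93, 94, 68, 52, 50, 127, 127, 106, 84, 85, 87, 84, 68, 88, 90, 85]
[[0.5419, 0.2966], [0.5422, 0.2826], [0.5425, 0.2688]]
[[0.505, 0.3004], [0.5055, 0.2858], [0.506, 0.2715]]
[[0.4998 0.1747]
 [0.5022 0.1238]]
```

Near and far counters centre at x=0.468 and 0.5815 (113.5 apart), so the gap middle is 0.525. Bar centre y is 0.2833, yaw 2.7°, and the tool is already square. Move above it.

Request:
carry_out(moves=[{"jaw": 1.0, "travel": [0, -0.0265, -0.0131], "angular": [0, 0, 0]}, {"jaw": 1.0, "travel": [0, -0.0265, -0.0131], "angular": [0, 0, 0]}, {"jaw": 1.0, "travel": [0, -0.0265, -0.0131], "angular": [0, 0, 0]}, {"jaw": 1.0, "travel": [0, -0.0265, -0.0131], "angular": [0, 0, 0]}, {"jaw": 1.0, "travel": [0, -0.0265, -0.0131], "angular": [0, 0, 0]}, {"jaw": 1.0, "travel": [0, 0, 0], "angular": [0, 0, 0]}, {"jaw": 1.0, "travel": [0, 0, 0], "angular": [0, 0, 0]}, {"jaw": 1.0, "travel": [0, 0, 0], "angular": [0, 0, 0]}])

```text
time: 24.8
eef_pos: [0.5259, 0.2814, 0.1422]
orientation: [-0.707, -0.015, 0.707, -0.016]
wrist_force: [0.4, -0.0, -0.3]
grip_width: 0.606
```

Run:
```python
from h import *
im,p=save('wrist','pics/w9.png'); sc,q=save('scene','pics/s5.png')
s=read_state(); print(s['grip_width'],s['wrist_force']); togo(.5256,.2833,.14,-87.3)
hsv=cv2.cvtColor(im,cv2.COLOR_RGB2HSV)
m=cv2.inRange(hsv,(14,30,100),(28,128,255)); m=cv2.morphologyEx(m,cv2.MORPH_OPEN,np.ones((5,5)))
n,l,st,ce=cv2.connectedComponentsWithStats(m)
for i in range(1,n):
    if st[i,4]>150: print(st[i],ce[i].round(1))
u=int(proj(p,[.5815,.286,.135])[0][0]); v=np.where(m[60:175,u])[0]+60
if len(v): print(u,v.min(),v.max(),onz(p,(u,v.min()-.5),.135),onz(p,(u,v.max()+.5),.135))
zc=s['eef_pos'][2]+.0237+.06   # held crown top
for u in(270,279,288):
    v=np.where(m[185:330,u])[0]+185; print('held',u,v.min(),v.max(),onz(p,(u,v.min()-.5),zc).round(4))
```

```text
0.6041494757148456 [-0.26408323 -1.75064586 -1.05221934]
pos [0.5259 0.2821 0.1424] yaw -87.47 tilt [-3.e-04 -8.e-04 -1.e+00] travel [ 0.0344 -0.0013  0.0002] t 24.9 turn -0.17
[ 232  111   80   76 5779] [272.1 147.5]
[ 455  206   94   91 7140] [501.9 249.6]
[ 220  224  117   98 8777] [277.5 281.8]
274 111 174 [0.60558585 0.28746323 0.135     ] [0.56490982 0.28577396 0.135     ]
held 270 185 321 [0.5751 0.2867 0.2261]
held 279 185 321 [0.5752 0.2832 0.2261]
held 288 185 321 [0.5754 0.2798 0.2261]
```

Run:
```python
from h import *
p=camera_params('wrist'); im=cv2.imread('pics/w9.png')[:,:,::-1]; hsv=cv2.cvtColor(np.ascontiguousarray(im),cv2.COLOR_RGB2HSV)
m=cv2.inRange(hsv,(14,30,100),(28,128,255))
e=read_state()['eef_pos']
for u in range(222,338,12):
    v=np.where(m[195:330,u])[0]+195
    if len(v): print(u,v.min(),'foot',onz(p,(u,v.min()-.5),e[2]+.0237).round(4)[:2]-e[:2],'crown',(onz(p,(u,v.min()-.5),e[2]+.0837)-e).round(4)[:2])
for zo in (0,.03,.06): print(zo,proj(p,[[e[0]+.0235,e[1]+y,e[2]+.0237+zo] for y in(-.028,0,.028)]).round(0).tolist())
```

```text
222 230 foot [0.00979905 0.03353648] crown [0.03   0.0238]
234 215 foot [0.01939905 0.02653648] crown [0.0365 0.019 ]
246 244 foot [0.00169905 0.01913648] crown [0.0245 0.014 ]
258 248 foot [-0.00050095  0.01193648] crown [0.023  0.0091]
270 248 foot [-0.00020095  0.00473648] crown [0.0232 0.0042]
282 249 foot [-0.00050095 -0.00246352] crown [ 0.023  -0.0007]
294 248 foot [ 0.00049905 -0.00956352] crown [ 0.0236 -0.0055]
306 245 foot [ 0.00269905 -0.01666352] crown [ 0.0251 -0.0103]
318 229 foot [ 0.01299905 -0.02306352] crown [ 0.0321 -0.0147]
330 224 foot [ 0.01639905 -0.02986352] crown [ 0.0344 -0.0193]
0 [[328.0, 212.0], [280.0, 210.0], [232.0, 208.0]]
0.03 [[336.0, 227.0], [280.0, 225.0], [223.0, 223.0]]
0.06 [[349.0, 250.0], [280.0, 247.0], [212.0, 244.0]]
```

The held counter is level and where the model has it (front crown edge +23 mm). Lower over the bar.

Request:
carry_out(moves=[{"jaw": 1.0, "travel": [0, -0.0012, 0.0003], "angular": [-0.1, 0, 0]}, {"jaw": 1.0, "travel": [0.015, 0, 0], "angular": [0, 0, 0]}, {"jaw": 1.0, "travel": [0.015, 0, 0], "angular": [0, 0, 0]}, {"jaw": 1.0, "travel": [0.015, 0, 0], "angular": [0, 0, 0]}, {"jaw": 1.0, "travel": [0.015, 0, 0], "angular": [0, 0, 0]}, {"jaw": 1.0, "travel": [0.012, 0, 0], "angular": [0, 0, 0]}, {"jaw": 1.0, "travel": [0.008, 0, 0], "angular": [0, 0, 0]}, {"jaw": 1.0, "travel": [0.004, 0, 0], "angular": [0, 0, 0]}, {"jaw": 1.0, "travel": [0, 0, 0], "angular": [0, 0, 0]}, {"jaw": 1.0, "travel": [0, 0, 0], "angular": [0, 0, 0]}])

```text
time: 25.9
eef_pos: [0.526, 0.2854, 0.0586]
orientation: [0.707, 0.017, -0.707, 0.017]
wrist_force: [0.0, 0.1, -0.3]
grip_width: 0.608
```

Request:
carry_out(moves=[{"jaw": 1.0, "travel": [0.002, 0, 0], "angular": [0, 0, 0]}, {"jaw": 1.0, "travel": [0, 0, 0], "angular": [0, 0, 0]}])

```text
time: 26.1
eef_pos: [0.5258, 0.2853, 0.0564]
orientation: [0.707, 0.017, -0.707, 0.017]
wrist_force: [0.1, -0.3, -0.3]
grip_width: 0.604
```

Request:
carry_out(moves=[{"jaw": 1.0, "travel": [0.002, 0, 0], "angular": [0, 0, 0]}, {"jaw": 1.0, "travel": [0, 0, 0], "angular": [0, 0, 0]}])

```text
time: 26.3
eef_pos: [0.5254, 0.2852, 0.0541]
orientation: [-0.707, -0.017, 0.707, -0.017]
wrist_force: [0.4, 0.3, -1.5]
grip_width: 0.603
```

Request:
carry_out(moves=[{"jaw": 1.0, "travel": [0.001, 0.0018, 0], "angular": [0, 0, 0]}, {"jaw": 1.0, "travel": [0, 0, 0], "angular": [0, 0, 0]}])

```text
time: 26.5
eef_pos: [0.5257, 0.283, 0.0531]
orientation: [-0.707, -0.017, 0.707, -0.017]
wrist_force: [0.2, -0.0, -1.1]
grip_width: 0.607
```

Request:
carry_out(moves=[{"jaw": 1.0, "travel": [0.001, 0, 0], "angular": [0, 0, 0]}, {"jaw": 1.0, "travel": [0, 0, 0], "angular": [0, 0, 0]}])

```text
time: 26.7
eef_pos: [0.5258, 0.2835, 0.0522]
orientation: [0.707, 0.017, -0.707, 0.017]
wrist_force: [0.7, 0.2, -0.7]
grip_width: 0.601
```

Request:
carry_out(moves=[{"jaw": 1.0, "travel": [0.001, 0, 0], "angular": [0, 0, 0]}, {"jaw": 1.0, "travel": [0, 0, 0], "angular": [0, 0, 0]}])

```text
time: 26.9
eef_pos: [0.526, 0.2839, 0.0517]
orientation: [0.707, 0.017, -0.707, 0.017]
wrist_force: [-0.8, 1.0, 3.5]
grip_width: 0.606
```

Contact at the expected height. Open gently, then check before rising.

Request:
carry_out(moves=[{"jaw": 0.37, "travel": [0, 0, 0], "angular": [0, 0, 0]}, {"jaw": 0.34, "travel": [0, 0, 0], "angular": [0, 0, 0]}, {"jaw": 0.3, "travel": [0, 0, 0], "angular": [0, 0, 0]}, {"jaw": 0.2, "travel": [0, 0, 0], "angular": [0, 0, 0]}, {"jaw": 0.05, "travel": [0, 0, 0], "angular": [0, 0, 0]}, {"jaw": 0.05, "travel": [0, 0, 0], "angular": [0, 0, 0]}, {"jaw": 0.05, "travel": [0, 0, 0], "angular": [0, 0, 0]}, {"jaw": 0.05, "travel": [0, 0, 0], "angular": [0, 0, 0]}])

```text
time: 27.7
eef_pos: [0.5257, 0.2834, 0.0512]
orientation: [0.707, 0.017, -0.707, 0.017]
wrist_force: [0.2, 0.4, 0.9]
grip_width: 0.952
```

Request:
carry_out(moves=[{"jaw": 0.05, "travel": [-0.01, 0, 0], "angular": [0, 0, 0]}, {"jaw": 0.05, "travel": [-0.02, 0, 0], "angular": [0, 0, 0]}, {"jaw": 0.05, "travel": [-0.03, 0, 0], "angular": [0, 0, 0]}, {"jaw": 0.05, "travel": [-0.04, 0, 0], "angular": [0, 0, 0]}, {"jaw": 0.05, "travel": [-0.04, 0, 0], "angular": [0, 0, 0]}, {"jaw": 0.05, "travel": [0, 0.04, 0.02], "angular": [0, 0, 0]}, {"jaw": 0.05, "travel": [0, 0.045, 0.02], "angular": [0, 0, 0]}, {"jaw": 0.05, "travel": [0, 0.045, 0.02], "angular": [0, 0, 0]}, {"jaw": 0.05, "travel": [0, 0.02, 0], "angular": [0, 0, 0]}, {"jaw": 0.05, "travel": [0, 0, 0], "angular": [0, 0, 0]}, {"jaw": 0.05, "travel": [0, 0, 0], "angular": [0, 0, 0]}])

```text
time: 28.8
eef_pos: [0.4736, 0.1315, 0.192]
orientation: [0.707, 0.017, -0.706, 0.016]
wrist_force: [0.5, 0.7, -0.7]
grip_width: 0.949
```

Run:
```python
from h import *
s=read_state(); print(s['eef_pos'],s['wrist_force'],s['time'])
im,p=save('wrist','pics/w10.png'); t,q=save('top','pics/t2.png'); sc,r=save('scene','pics/s6.png')
hsv=cv2.cvtColor(im,cv2.COLOR_RGB2HSV)
m=cv2.inRange(hsv,(14,30,100),(28,128,255)); m=cv2.morphologyEx(m,cv2.MORPH_OPEN,np.ones((3,3)))
for n,X in(('near',(.468,.2808,.135)),('mid',(.525,.2833,.135)),('far',(.5815,.286,.135))):
    u0,v0=proj(p,X)[0].round().astype(int); print(n,u0,v0)
    for u in (u0-4,u0,u0+5):
        if 0<=u<560:
            lo=max(v0-55,0); seg=m[lo:v0+55,u]; c=v0-lo; a=c
            while a>0 and seg[a-1]: a-=1
            b=c
            while b<len(seg)-1 and seg[b+1]: b+=1
            A,B=onz(p,(u,lo+a-.5),.135),onz(p,(u,lo+b+.5),.135); print(u,lo+a,lo+b,A[:2].round(4),B[:2].round(4),((A+B)/2)[:2].round(4))
    A=None
t0=cv2.imread('pics/t0.png').astype(int); t2=cv2.imread('pics/t2.png').astype(int)
for n,b in(('hf',(112,132,150,170)),('hn',(112,192,150,228)),('tin',(225,147,262,185)),('jar',(264,145,298,182))):
    d=np.abs(t0-t2)[b[1]:b[3],b[0]:b[2]].max(2); print(n,d.mean().round(1),(d>40).sum())
h2=cv2.cvtColor(t2.astype(np.uint8),cv2.COLOR_BGR2HSV); m=cv2.inRange(h2,(10,40,120),(28,150,255)); z=np.zeros_like(m); z[120:235,112:160]=m[120:235,112:160]
for c in cv2.findContours(z,0,1)[0]:
    if cv2.contourArea(c)>100: print('top',cv2.boundingRect(c),cv2.minAreaRect(c)[2])
```

```text
[0.47362092 0.13147309 0.19196309] [ 0.4993915   0.71026818 -0.65851733] 28.8
near 102 210
98 183 239 [0.4918 0.2822] [0.4414 0.2867] [0.4666 0.2845]
102 183 239 [0.492  0.2787] [0.4416 0.2831] [0.4668 0.2809]
107 183 239 [0.4922 0.2744] [0.4419 0.2786] [0.467  0.2765]
mid 94 142
90 113 174 [0.5482 0.2846] [0.4983 0.2885] [0.5232 0.2866]
94 113 174 [0.5483 0.2812] [0.4984 0.2851] [0.5233 0.2832]
99 113 174 [0.5484 0.2771] [0.4986 0.2808] [0.5235 0.2789]
far 86 68
82 35 102 [0.6063 0.2875] [0.5557 0.2907] [0.581  0.2891]
86 35 101 [0.6063 0.2843] [0.5566 0.2873] [0.5815 0.2858]
91 35 101 [0.6064 0.2803] [0.5567 0.2832] [0.5815 0.2817]
hf 56.8 1052
hn 50.3 1107
tin 27.3 475
jar 20.8 193
top (135, 169, 25, 66) 3.468229293823242
```

The counter hangs mid-gap with 6–8 mm clear on each side. I'll back the arm away for a final unobstructed check.

Request:
carry_out(moves=[{"jaw": 0.05, "travel": [0, 0.045, 0.01], "angular": [0, 0, 0]}, {"jaw": 0.05, "travel": [0, 0.045, 0.01], "angular": [0, 0, 0]}, {"jaw": 0.05, "travel": [0, 0.045, 0.01], "angular": [0, 0, 0]}, {"jaw": 0.05, "travel": [0, 0.045, 0.01], "angular": [0, 0, 0]}, {"jaw": 0.05, "travel": [0, 0.045, 0], "angular": [0, 0, 0]}, {"jaw": 0.05, "travel": [0, 0.045, 0], "angular": [0, 0, 0]}, {"jaw": 0.05, "travel": [0, 0.045, 0], "angular": [0, 0, 0]}, {"jaw": 0.05, "travel": [0, 0, 0], "angular": [0, 0, 0]}, {"jaw": 0.05, "travel": [0, 0, 0], "angular": [0, 0, 0]}])

```text
time: 29.85
eef_pos: [0.4486, -0.1858, 0.1908]
orientation: [-0.707, -0.017, 0.707, -0.017]
wrist_force: [0.4, 0.9, -0.1]
grip_width: 0.948
```

Run:
```python
from h import *
im,q=save('top','pics/t3.png'); sc,r=save('scene','pics/s7.png')
def bb(bgr,n,lo,hi,box):
    m=cv2.inRange(cv2.cvtColor(bgr,cv2.COLOR_BGR2HSV),lo,hi); z=np.zeros_like(m); x0,y0,x1,y1=box; z[y0:y1,x0:x1]=m[y0:y1,x0:x1]
    for c in cv2.findContours(z,0,1)[0]:
        if cv2.contourArea(c)>80: print(n,cv2.boundingRect(c),np.round(cv2.minAreaRect(c)[0],1),round(cv2.minAreaRect(c)[2],1))
for f in('t0','t3'):
    b=cv2.imread(f'pics/{f}.png'); print(f)
    bb(b,'hung',(14,40,120),(28,128,255),(112,125,156,232)); bb(b,'dark',(0,0,0),(179,125,115),(226,143,296,184))
for f in('s0','s7'):
    b=cv2.imread(f'pics/{f}.png'); print(f); bb(b,'hung',(14,40,110),(28,128,255),(345,138,425,210)); bb(b,'dark',(0,0,0),(179,125,115),(280,232,345,275))
```

```text
t0
hung (118, 196, 29, 29) [132. 210.] 90.0
hung (116, 137, 30, 31) [130.5 152. ] 90.0
dark (228, 150, 31, 32) [243.  165.5] 90.0
dark (269, 149, 25, 25) [281. 161.] 90.0
t3
hung (117, 167, 32, 58) [131.8 195.1] 87.6
hung (116, 137, 30, 30) [130.5 151.5] 90.0
dark (228, 151, 30, 31) [242.5 166. ] 90.0
dark (269, 149, 25, 25) [281. 161.] 90.0
s0
hung (386, 169, 33, 29) [401.3 183. ] 35.5
hung (350, 143, 31, 28) [364.4 156.3] 35.0
dark (285, 235, 55, 36) [312.  252.5] 79.9
s7
hung (350, 143, 70, 58) [382.8 170.7] 35.4
dark (284, 236, 56, 35) [311.9 252.6] 79.9
```

```bash
python3 -c "
from h import *
b=cv2.imread('pics/t3.png'); print([b[v,131].tolist() for v in range(192,202)])
print(sign_off())"
```

```text
[[103, 147, 184], [79, 113, 154], [53, 84, 130], [54, 81, 123], [74, 109, 147], [103, 149, 186], [120, 168, 204], [123, 173, 208], [123, 174, 209], [123, 172, 209]]
the job is handed in; nothing more can be done
None
```

The job is done and handed in at about 30 s of the 67 s allowed. The last checks agree with it, apart from the points noted under Checks.

**What I did:**
- **Keeper:** I swung it aside to about 1.63 rad by gripping the peg.
- **Pad:** I pinched the counter by its crown, lifted it out of the mould and stood it upright on the middle of the cork pad, then let go. It touched down at the expected height, and the wrist camera showed it upright.
- **Rack:** I gripped it again across the flanks and hung it over the bar. It met the bar at the expected height, and I released it and moved the arm well clear.

**Fingers shorter than reported:** My first two tries at the keeper missed. Touching the peg's top showed the fingertips end about 32 mm short of the reported TCP, so I corrected every height after that by this amount.

**Checks:**
- **Position:** The hung counter's centre is at x 0.523 on the bar, about 1.5 mm from the gap middle I aimed at. The gaps measured at least 6 mm to the near counter and at least 8 mm to the far one, and it looks square to the bar.
- **Far counter, jar and tin:** They show no movement beyond about a pixel in the top view.
- **Near counter:** It measured within 1 mm of its earlier position, in wrist views from two different positions. In the final top and scene views the colour mask merged it with the new counter, so they could not confirm it separately. A pixel profile still shows the dark bar between the two in the top view.
- **By numbers only:** I had used up the 12 viewable pictures by the time the counter was lifted. The pad and rack checks therefore rest on measurements, not on looking at pictures.

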